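# Part jammed sample cups and put each in its bay

### The job

Three steel sample cups have jammed one inside another. Pull them apart, using the bays' top plates to hold a cup down by its collar, and leave each cup on its own, upright and fully home in the holding bay of its size, standing on the bench with its collar under the plate and its tab pointing out of the mouth. Don't tip a cup over, and leave the jar, pot and bottles where they stand.

Things in the scene. Friction and masses are not known exactly. Their poses are not given: they have to be found in the camera images.
- cup_large: the large open steel cup, 60 mm outside diameter, 50 mm high, wall 3 mm, inner floor 32 mm up, about 110 g. A flat collar 80 mm across runs round it 18 to 22 mm above its underside, with plain wall above it. A flat tab 16 mm wide sticks out of the collar at the same height. Origin: centre of the underside; z up out of the mouth; the tab points along its own -x.
- cup_large_rim (a point): centre of the large cup's rim, 50 mm above its underside. At the start this cup stands on the bench as the outermost of the nested set; the three rims then stand 50, 82 and 114 mm above the bench.
- cup_medium: the medium open steel cup, 46 mm outside diameter, 50 mm high, wall 3 mm, inner floor 32 mm up, about 106 g. A flat collar 66 mm across runs round it 18 to 22 mm above its underside, with plain wall above it. A flat tab 16 mm wide sticks out of the collar at the same height. Origin: centre of the underside; z up out of the mouth; the tab points along its own -x.
- cup_medium_rim (a point): centre of the medium cup's rim, 50 mm up. At the start it is jammed in the large cup at its own yaw, collar resting on that cup's rim, its underside 32 mm above the large cup's. Three sprung rubber nubs low on its wall (6 to 14 mm up, out to 28 mm from the axis when free) hold it by friction: about 8 to 14 N straight up part them, so merely lifting it takes the large cup along.
- cup_small: the small open steel cup, 32 mm outside diameter, 50 mm high, wall 3 mm, inner floor 32 mm up, about 96 g. A flat collar 52 mm across runs round it 18 to 22 mm above its underside, with plain wall above it. A flat tab 16 mm wide sticks out of the collar at the same height. Origin: centre of the underside; z up out of the mouth; the tab points along its own -x.
- cup_small_rim (a point): centre of the small cup's rim, 50 mm up. At the start it is jammed in the medium cup in the same way at its own yaw, collar on that cup's rim, underside 32 mm above the medium cup's, by three such nubs (out to 21 mm from its axis when free); about 5 to 8 N straight up part them, which is less than parts medium from large, but more than the two cups' weight.
- bay_large: the large cup's bay: a low aluminium bracket fixed to the bench, 97 mm wide, 30 mm high, open at mouth and bottom; the cup stands on the bench in it. Origin: on the bench at the axis of the cup when home; x points from the mouth inwards, z up. Channel 87 mm wide; a stop wall 42 mm behind the origin meets the collar. The three bays change places from start to start.
- bay_large_mouth (a point): middle of the mouth of the large bay, 24 mm before its origin, 30 mm up. A 4 mm top plate, 26 to 30 mm above the bench, has a U slot 67 mm wide open at the mouth: the cup slides in level, its wall rising through the slot and its collar under the plate, so it cannot be lifted out. The tab only fits pointing out of the mouth (within about 45 degrees).
- bay_medium: the medium cup's bay: a low aluminium bracket fixed to the bench, 83 mm wide, 30 mm high, open at mouth and bottom; the cup stands on the bench in it. Origin: on the bench at the axis of the cup when home; x points from the mouth inwards, z up. Channel 73 mm wide; a stop wall 35 mm behind the origin meets the collar. The three bays change places from start to start.
- bay_medium_mouth (a point): middle of the mouth of the medium bay, 24 mm before its origin, 30 mm up. A 4 mm top plate, 26 to 30 mm above the bench, has a U slot 53 mm wide open at the mouth: the cup slides in level, its wall rising through the slot and its collar under the plate, so it cannot be lifted out. The tab only fits pointing out of the mouth (within about 45 degrees).
- bay_small: the small cup's bay: a low aluminium bracket fixed to the bench, 69 mm wide, 30 mm high, open at mouth and bottom; the cup stands on the bench in it. Origin: on the bench at the axis of the cup when home; x points from the mouth inwards, z up. Channel 59 mm wide; a stop wall 28 mm behind the origin meets the collar. The three bays change places from start to start.
- bay_small_mouth (a point): middle of the mouth of the small bay, 24 mm before its origin, 30 mm up. A 4 mm top plate, 26 to 30 mm above the bench, has a U slot 39 mm wide open at the mouth: the cup slides in level, its wall rising through the slot and its collar under the plate, so it cannot be lifted out. The tab only fits pointing out of the mouth (within about 45 degrees).
- sample_jar: bystander: a blue-capped glass sample jar with beige contents, 60 mm across, 74 mm high, close to one side (+y) of the nested cups. Origin at the underside's centre.
- white_pot: bystander: a white plastic screw-top pot, 48 mm across, 86 mm high, close to the other side (-y) of the nested cups. Origin at the underside's centre.
- brown_bottle: bystander: a brown glass bottle with black cap, 72 mm across, 145 mm high, beyond one end of the row of bays. Origin at the underside's centre.
- round_bottle: bystander: a white round plastic bottle with blue cap, 66 mm across, 155 mm high, beyond the other end of the row. Origin at the underside's centre.
- cup_large_tab (a point): the outer end of the large cup's tab, 52 mm from the cup's axis, 20 mm above its underside
- cup_medium_tab (a point): the outer end of the medium cup's tab, 45 mm from the cup's axis, 20 mm above its underside
- cup_small_tab (a point): the outer end of the small cup's tab, 38 mm from the cup's axis, 20 mm above its underside
Things that resemble listed ones, but are neither listed nor needed, are in the scene too. What is shaped like the cup_medium but green or orange is not meant.

How it is judged:
By the outcome, as a careful person would: the job done as asked, in the order asked, and still so for the second after the job is handed in, with the robot touching nothing.
It also fails if it takes over 61 s, if anything falls off the work surface, if the arm or the gripper's body presses on something with over 40 N, if the wrist force passes 120 N, or if a joint passes its speed limit or range.

### The arm

A 6-joint arm with a two-finger parallel gripper is mounted at the origin on a cart in front of the work surface, level with it; the furniture and walls round the work are solid. World frame = base frame: x ahead of the robot, y to its left, z up, the work surface at z = 0. Lengths are in m, angles in degrees, forces in N, time in s.
With the tool pointing down it reaches from about 0.375 to 0.75 m from the base axis. Payload 9 kg.
Tool frame: the origin (TCP) lies midway between the tips of the shut fingers; the grasp point (between the pads) lies 19 mm behind it; x points along the fingers, z is the direction in which the jaws open and shut, and the axes are right-handed (so a half turn about x gives the same grasp; the last joint's range is limited). The gripper opens to 85 mm and grips with 20 to 120 N. Pads are 22 mm wide; open, the fingers measure 114 mm over their backs; the gripper's body (76 mm by 85 mm) begins 54 mm behind the grasp point. The pads swing forward as they close: fully open they stand 13 mm farther back than shut.
Start: joints at [-89.364, 5.964, 5.575, 89.605, 0, 77.527], TCP at [0.136, -0.584, 0.231] pointing down, gripper open.
Joint ranges: [-171.21, 171.21], [-48.23, 106.86], [-62.78, 66.21], [-105.2, 120.99], [-86.42, 89.51], [-180, 180]. Speed limits (degrees/s): [127.2, 127.2, 147.25, 180, 180, 180].

### API

Orientations are given as a 3x3 rotation matrix whose columns are the frame's x, y, z axes.
In Python, from plant import bot, imaging gives the robot as it stands.
- The arm moves only by the shell command python3 -m handwheel 'ROWS' [OPENING] [FORCE]. ROWS is JSON, a list of rows, each a list of 4 numbers: the shift along the tool's x, y, z in mm, then the turn about the tool's x in degrees. A call has 1 to 8 rows; each row shifts and turns the commanded pose from where the row before left it, along the tool's axes as they then stand; what a row does not reach is not made up. A row lasts 1/10 s, in which the tool goes at most 50 mm and 8.59 degrees, less where a joint would pass 70% of its speed; a pose out of reach is approached as far as the arm can. A call with a gripper value outside its range is refused whole. OPENING is the opening, from -1 (shut) to 1 (fully open), set as the call begins (- or left out, the last holds). The fingers move at their own pace and stop on an object; FORCE is the grip in N (left out, the last holds). Time passes only in rows, so rows that do not move let the fingers close. It gives the time, the measured TCP pose, the force and the opening at its end, in the units of the state.
- bot.get_state(): the state, without advancing time (a new reading comes with each control period).
- imaging.grab_frame(name): name is "scene" or "top" or "wrist"; returns the picture (420x560x3 uint8, red, green, blue); there is no depth.
- imaging.camera_params(name): a dict with "fx", "fy", "cx", "cy" (pixels), "dist" ([k1, k2, p1, p2, k3] as OpenCV has them; the pictures are not rectified), "R" (3x3) and "t" (3): a world point X has camera coordinates R X + t. Camera axes: x right, y down, z forward; pixel columns grow to the right and rows downward; lengths in m; the calibration is good to about 2 mm. A picture is of the moment at which its call begins: read the wrist's pose just before it. camera_params takes no time and is no camera call; for the wrist camera it gives the pose at the moment of the call.
- bot.job_done(): hands the job in, once; it reports no verdict.
The state is a dict: "t": time; "joint_positions": joint angles; "joint_vel": joint speeds; "effort": joint torques, N m; "tcp_pos": TCP position; "eef_rot": TCP orientation; "ft_force": force on the tool from outside, world axes, zero at the start; "torque": the same for the moment, N m; "grip_width": finger opening in m.
Only numpy, scipy, OpenCV 4.12 (cv2) and the standard library are available. Lean on these libraries where they do the work, as an engineer would, in place of code of your own. Each camera call takes 0.05 s, during which the arm holds its last target.

## Working session

There is one attempt and no reset: what is moved stays moved. The work goes in short steps, Python scripts to look and compute and a shell command to move; the robot and the scene stay as the last step left them, time stands still between calls to the robot, and variables do not carry over. Pictures are saved under pics/ and viewed, and the job is handed in when it is done.

```bash
ls; mkdir -p pics; python3 - <<'E'
from plant import bot, imaging
import cv2
s=bot.get_state(); print(s)
for n in ["scene","top","wrist"]:
    p=imaging.camera_params(n); print(n,p)
    im=imaging.grab_frame(n); cv2.imwrite(f"pics/{n}0.png",im[:,:,::-1])
E
```

```text
pics
{'t': 0.0, 'joint_positions': array([-8.93644211e+01,  5.99998015e+00,  5.52818794e+00,  8.96041582e+01,
       -5.25383305e-04,  7.75265291e+01]), 'joint_vel': array([ 0.01111093,  0.06407979,  0.01130838,  0.03391962,  0.08043471,
       -0.1092401 ]), 'effort': array([-1.92104940e-04, -5.56927443e+01,  5.03651941e+01,  1.64956204e-02,
       -3.21016278e-04, -2.93238436e-06]), 'tcp_pos': array([ 0.1360841 , -0.58403222,  0.23051925]), 'eef_rot': array([[-2.38734277e-05,  9.73940158e-01,  2.26805133e-01],
       [ 1.32540031e-03,  2.26804965e-01, -9.73939295e-01],
       [-9.99999121e-01,  2.77356324e-04, -1.29627520e-03]]), 'ft_force': array([-0.14464967, -0.50695955,  0.26996441]), 'torque': array([0.00985305, 0.00561467, 0.00536714]), 'grip_width': 0.08574729858877154}
scene {'fx': 440.2173436805996, 'fy': 440.2173436805996, 'cx': 277.33654827970065, 'cy': 205.9955903734935, 'dist': array([-0.11708178,  0.        ,  0.        ,  0.        ,  0.        ]), 'R': array([[-0.77814858, -0.62798836,  0.01074276],
       [-0.46243089,  0.5612622 , -0.68639815],
       [ 0.42502055
[... 173 characters left out ...]
.65515085637014, 'dist': array([-0.10571447,  0.        ,  0.        ,  0.        ,  0.        ]), 'R': array([[ 0.01699805, -0.99985464, -0.00132509],
       [-0.9973791 , -0.01686272, -0.0703603 ],
       [ 0.07032773,  0.00251761, -0.99752076]]), 't': array([3.03325707e-04, 4.95216834e-01, 1.21881707e+00])}
wrist {'fx': 292.1346727696478, 'fy': 292.1346727696478, 'cx': 286.7472132327354, 'cy': 213.15436386498456, 'dist': array([0.02086142, 0.        , 0.        , 0.        , 0.        ]), 'R': array([[ 0.22639146, -0.97403566, -0.00119956],
       [-0.93317825, -0.21724775,  0.28632458],
       [-0.27915095, -0.06370204, -0.95813193]]), 't': array([-0.59959686, -0.03758502,  0.3784005 ])}
```

View pics/scene0.png

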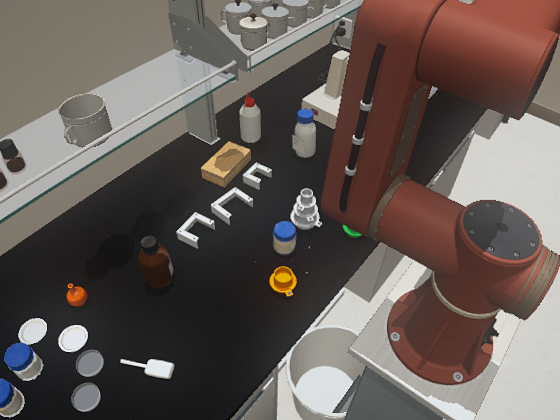

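View pics/top0.png

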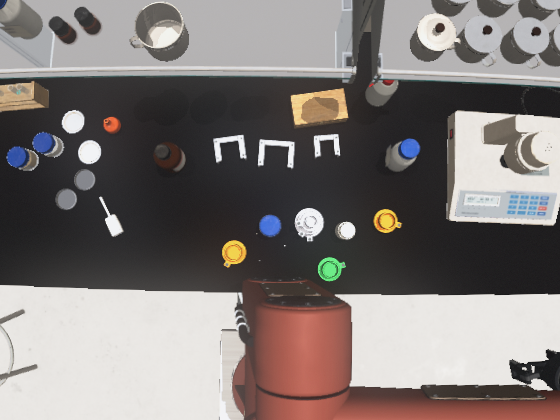

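View pics/wrist0.png

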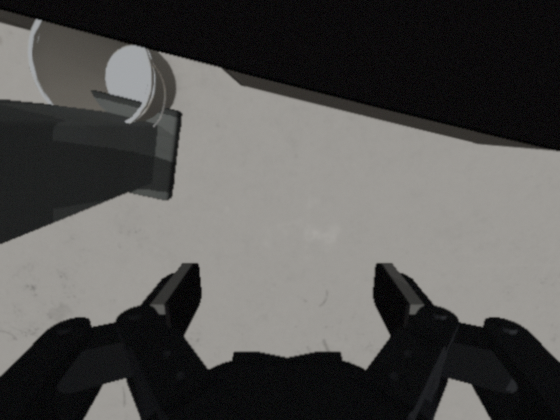

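```bash
cat > h.py <<'E'
import numpy as np, cv2
from plant import bot, imaging
def ray(p,uv):
    K=np.array([[p['fx'],0,p['cx']],[0,p['fy'],p['cy']],[0,0,1.]])
    q=cv2.undistortPoints(np.array([[uv]],float),K,p['dist'])[0,0]
    C=-p['R'].T@p['t']; d=p['R'].T@np.array([q[0],q[1],1]); return C,d
def onz(p,uv,z):
    C,d=ray(p,uv); return C+d*(z-C[2])/d[2]
def proj(p,X):
    K=np.array([[p['fx'],0,p['cx']],[0,p['fy'],p['cy']],[0,0,1.]])
    return cv2.projectPoints(np.array([X],float),cv2.Rodrigues(p['R'])[0],p['t'],K,p['dist'])[0][0,0]
E
python3 - <<'E'
import cv2
a=cv2.imread('pics/top0.png')
cv2.imwrite('pics/c1.png',cv2.resize(a[125:245,205:365],None,fx=5,fy=5,interpolation=cv2.INTER_CUBIC))
b=cv2.imread('pics/scene0.png')
cv2.imwrite('pics/c2.png',cv2.resize(b[150:300,170:370],None,fx=4,fy=4,interpolation=cv2.INTER_CUBIC))
E
```

```text
(no output)
```

View pics/c1.png

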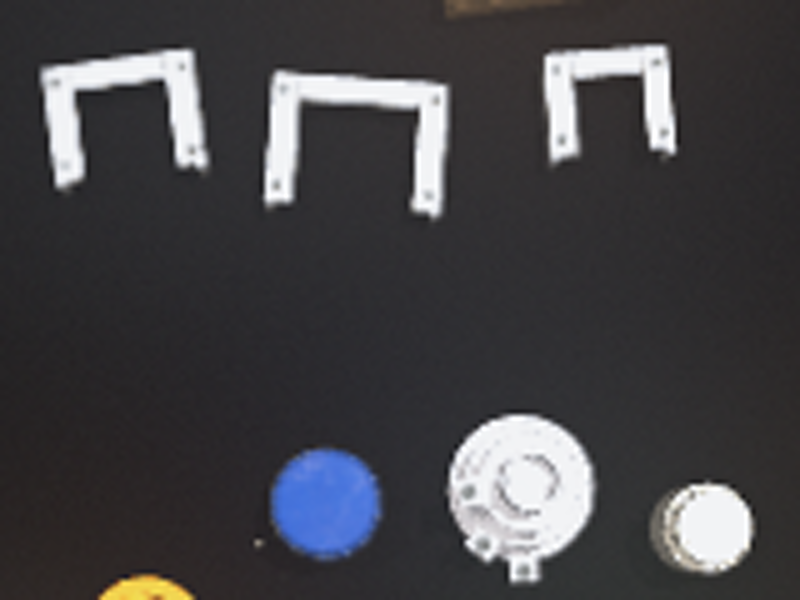

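View pics/c2.png

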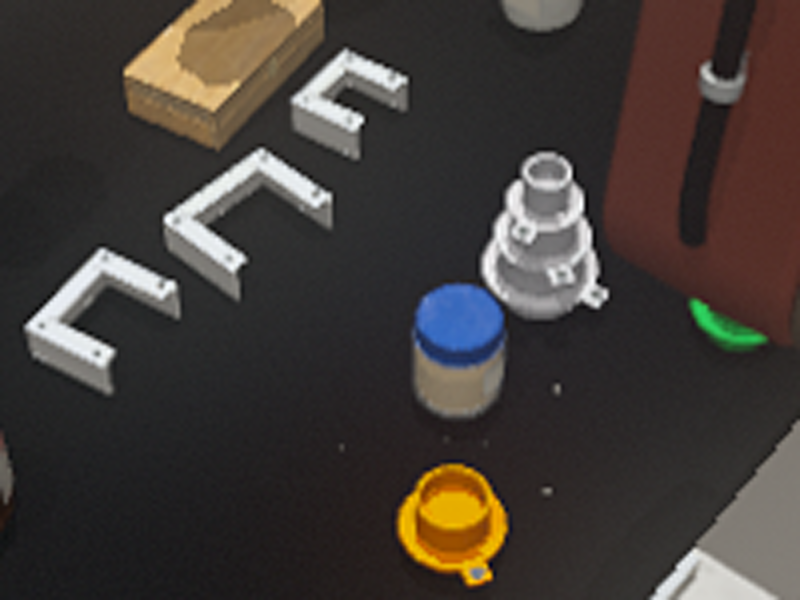

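```bash
python3 - <<'E'
from h import *
p=imaging.camera_params('top')
f=lambda x,y,z: onz(p,(205+x/5-.4,125+y/5-.4),z).round(4)
print('small rim',f(525,485,.114)); print('large collar',f(521,488,.02))
print('tabs L',f(525,570,.02),'M',f(483,546,.052),'S',f(468,490,.084))
a=cv2.imread('pics/top0.png'); g=cv2.cvtColor(a,cv2.COLOR_BGR2GRAY); m=(g>150).astype('uint8')
m[:130]=0;m[175:]=0
for c in cv2.findContours(m,0,2)[0]:
    if cv2.contourArea(cv2.convexHull(c))<200: continue
    r=cv2.minAreaRect(c); b=cv2.boxPoints(r)
    print([onz(p,q,.03).round(4).tolist() for q in b])
print('jar',f(326,503,.074),'pot',f(711,527,.086),'brown',onz(p,(172,154),.145),'round',onz(p,(409,148),.155))
E
```

```text
small rim [ 0.4516 -0.0759  0.114 ]
large collar [ 0.4535 -0.0805  0.02  ]
tabs L [ 0.4084 -0.0832  0.02  ] M [ 0.4209 -0.0582  0.052 ] S [ 0.4497 -0.0483  0.084 ]
[[0.6744, 0.5761, 0.03], [0.6746, 0.5111, 0.03], [0.6088, 0.5074, 0.03], [0.6084, 0.572, 0.03]]
[[0.6087, 0.0639, 0.03], [0.682, 0.0611, 0.03], [0.6776, -0.0361, 0.03], [0.6044, -0.0327, 0.03]]
[[0.6818, 0.1902, 0.03], [0.695, 0.1066, 0.03], [0.6305, 0.0959, 0.03], [0.6172, 0.1791, 0.03]]
[[0.6962, -0.0903, 0.03], [0.7008, -0.1594, 0.03], [0.6407, -0.1623, 0.03], [0.6362, -0.0935, 0.03]]
[[0.7268, -0.6754, 0.03], [0.7324, -0.8112, 0.03], [0.6025, -0.8046, 0.03], [0.5989, -0.6705, 0.03]]
[[0.7203, -0.4922, 0.03], [0.7275, -0.694, 0.03], [0.5994, -0.6889, 0.03], [0.5944, -0.4893, 0.03]]
jar [0.4419 0.0259 0.074 ] pot [ 0.4323 -0.1755  0.086 ] brown [0.61474147 0.27457674 0.145     ] round [ 0.63856117 -0.321007    0.155     ]
```

```bash
python3 - <<'E'
from h import *
s=bot.get_state(); p=imaging.camera_params('wrist'); R=s['eef_rot']
C=-p['R'].T@p['t']
print('cam in tool',R.T@(C-s['tcp_pos'])*1000, 'axes', (R.T@p['R'].T).round(3))
E
python3 -m handwheel '[[0,28,-28,0],[0,28,-28,-8],[0,28,-28,-8],[0,28,-28,-8]]' 1 40
```

```text
cam in tool [-141.99041882   72.02889168    0.19313578] axes [[ 0.    -0.287  0.958]
 [-0.    -0.958 -0.287]
 [ 1.    -0.    -0.   ]]
t: 0.55
tcp_pos: [0.2055, -0.4413, 0.2308]
eef_rot: [[0.0, 0.794, 0.608], [0.001, 0.608, -0.794], [-1.0, 0.0, -0.0]]
ft_force: [0.6, 0.4, 0.5]
grip_width: 0.0852
```

```bash
python3 -m handwheel '[[0,45,-11,0],[0,45,-11,0],[0,45,-11,0],[0,45,-11,0],[0,45,-11,0],[0,45,-11,0],[0,45,-11,0],[0,45,-11,0]]'
python3 -m handwheel '[[0,45,-11,0],[-20,45,-11,-7.5],[0,0,0,-7.5],[0,0,0,-7.5],[0,0,0,-7.5],[0,0,0,-7.5],[0,0,0,-7.5],[0,0,0,-7.5]]'
python3 - <<'E'
from h import *
print(bot.get_state()['joint_positions'])
np.save('wp.npy',imaging.camera_params('wrist'),allow_pickle=True)
im=imaging.grab_frame('wrist'); cv2.imwrite('pics/w1.png',im[:,:,::-1])
print(bot.get_state()['tcp_pos'],bot.get_state()['joint_vel'])
E
```

```text
t: 1.35
tcp_pos: [0.4397, -0.1537, 0.2313]
eef_rot: [[0.0, 0.797, 0.603], [-0.0, 0.603, -0.797], [-1.0, -0.0, 0.0]]
ft_force: [-0.7, -0.5, 0.9]
grip_width: 0.0852
t: 2.15
tcp_pos: [0.4969, -0.0839, 0.2508]
eef_rot: [[-0.0, 0.001, 1.0], [0.0, 1.0, -0.001], [-1.0, 0.0, -0.0]]
ft_force: [0.2, -0.7, -0.8]
grip_width: 0.0854
[-2.44807388e+01 -1.04810464e+01 -8.44128543e+00  9.20668681e+01
 -7.06628498e-03  6.55998092e+01]
[ 0.49692451 -0.08387445  0.25085338] [-0.08606122 -0.02963705 -0.11861039  0.03135885 -0.03168876 14.99201344]
```

View pics/w1.png

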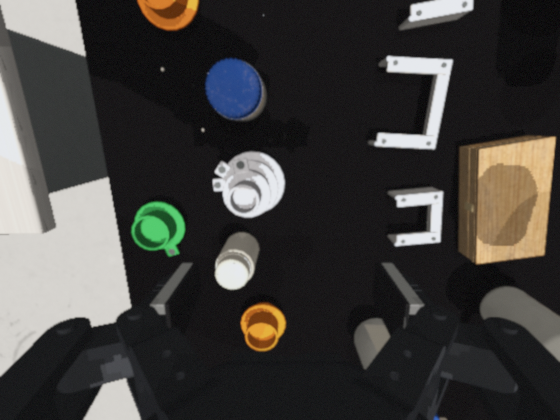

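```bash
python3 - <<'E'
import cv2
a=cv2.imread('pics/w1.png')
cv2.imwrite('pics/c3.png',cv2.resize(a[0:260,360:480],None,fx=2.3*1,fy=2.3,interpolation=cv2.INTER_CUBIC))
cv2.imwrite('pics/c4.png',cv2.resize(a[140:230,200:300],None,fx=6,fy=6,interpolation=cv2.INTER_CUBIC))
cv2.imwrite('pics/c5.png',cv2.resize(a[45:155,365:465],None,fx=5.4,fy=5.4,interpolation=cv2.INTER_CUBIC))
cv2.imwrite('pics/c6.png',cv2.resize(a[180:255,380:450],None,fx=7,fy=7,interpolation=cv2.INTER_CUBIC))
E
```

```text
(no output)
```

View pics/c4.png

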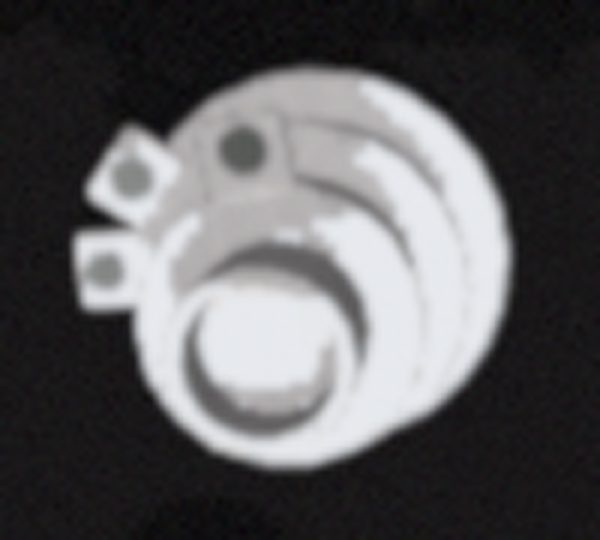

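View pics/c5.png

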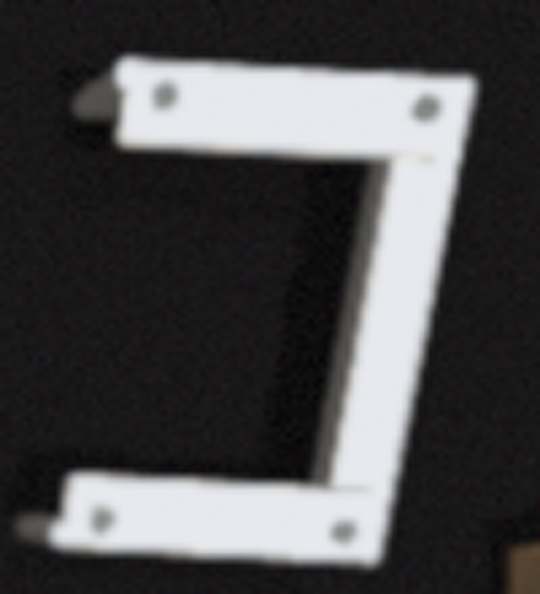

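View pics/c6.png

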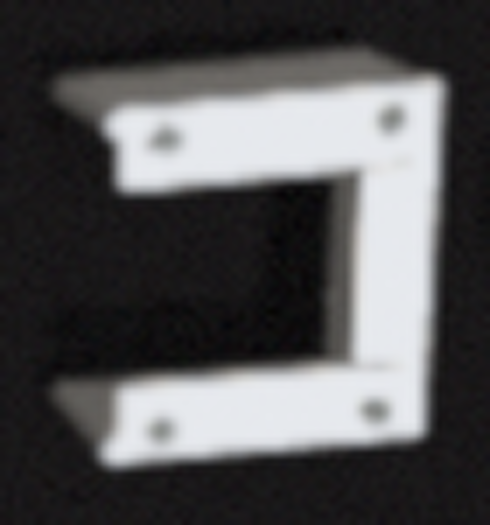

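```bash
python3 - <<'E'
from h import *
p=np.load('wp.npy',allow_pickle=True).item()
def f(c,s,x,y,z): return onz(p,(c[0]+(x+.5)/s-.5,c[1]+(y+.5)/s-.5),z)
def quad(c,s,L,name,stop):
    P=np.array([f(c,s,x,y,.03)[:2] for x,y in L]) # mouth+y, rear+y, rear-y, mouth-y
    P=P*1000
    print(name,P.round(1).tolist())
    print(' width rear',np.linalg.norm(P[1]-P[2]),'mouth',np.linalg.norm(P[0]-P[3]),'depth',np.linalg.norm(P[1]-P[0]),np.linalg.norm(P[2]-P[3]))
    ax=(P[1]+P[2]-P[0]-P[3]); yw=np.degrees(np.arctan2(ax[1],ax[0]))
    r=P[1]-P[2]; yr=np.degrees(np.arctan2(-r[0],r[1]))
    u=ax/np.linalg.norm(ax); m=(P[0]+P[3])/2; print(' yaw',yw,yr,'mouth',m,'origin',m+24*u,'from rear',(P[1]+P[2])/2-u*(stop+5))
quad((365,45),5.4,[(120,58),(477,77),(380,565),(52,548)],'large',42)
quad((380,180),7,[(105,110),(445,78),(425,438),(105,465)],'small',28)
c=(200,140)
print('rim',f(c,6,267,358,.114)*1e3)
for n,x,y,z in [('S',243,150,.086),('M',133,177,.054),('L',106,270,.022)]:
    print(n,f(c,6,x,y,z)*1e3)
E
```

```text
large [[606.9, 62.6], [680.0, 58.3], [674.9, -39.2], [601.6, -35.2]]
 width rear 97.72751298999037 mouth 97.91166565024552 depth 73.21616941501193 73.43051410821252
 yaw -3.2714890015692313 -2.9585356892063133 mouth [604.25055703  13.73472358] origin [628.21144513  12.36510996] from rear [630.53094232  12.23252661]
small [[632.5, -96.1], [692.5, -90.4], [699.2, -159.9], [639.6, -165.5]]
 width rear 69.86396257632094 mouth 69.76515914522707 depth 60.30034050182928 59.82193995391911
 yaw 5.418976463355448 5.469771238513649 mouth [ 636.04711322 -130.84615219] origin [ 659.93985101 -128.57963923] from rear [ 662.98728913 -128.29055315]
rim [454.09404788 -80.35421016 114.        ]
S [447.28185401 -50.0435924   86.        ]
M [420.68381697 -59.20880762  54.        ]
L [406.40795907 -83.58041225  22.        ]
```

```bash
python3 -m handwheel '[[20,2,-22,0],[30,2,-21,0],[30,0,0,0],[0,0,0,0],[0,0,0,0]]'
cat > snap.py <<'E'
import sys
from h import *
n,cam=sys.argv[1],sys.argv[2]
s=bot.get_state(); p=imaging.camera_params(cam); im=imaging.grab_frame(cam)
cv2.imwrite(f'pics/{n}.png',im[:,:,::-1]); np.save(f'{n}.npy',dict(p=p,s=s),allow_pickle=True)
print(s['t'],s['tcp_pos'].round(4),s['joint_vel'].round(1),s['joint_positions'].round(1),s['ft_force'].round(1))
E
python3 snap.py w2 wrist
```

```text
t: 2.7
tcp_pos: [0.454, -0.0796, 0.1716]
eef_rot: [[-0.0, 0.008, 1.0], [0.0, 1.0, -0.008], [-1.0, 0.0, -0.0]]
ft_force: [0.3, -0.8, 0.7]
grip_width: 0.0854
2.7 [ 0.454  -0.0796  0.1716] [ 0.1 -0.1  2.6  0.4 -0.1 -0.4] [-26.3 -19.  -23.9  85.2  -0.   64.2] [ 0.3 -0.8  0.7]
```

View pics/w2.png

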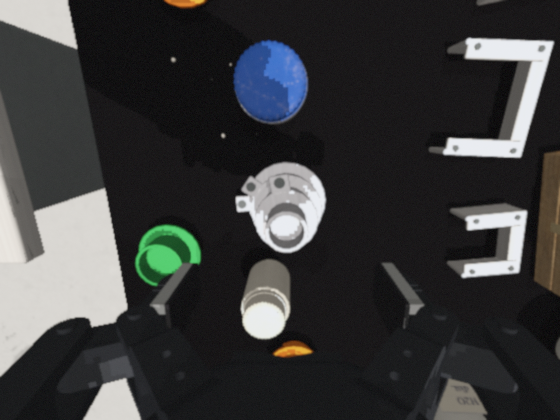

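```bash
python3 - <<'E'
import cv2
a=cv2.imread('pics/w2.png')
cv2.imwrite('pics/c7.png',cv2.resize(a[155:265,225:335],None,fx=5.4,fy=5.4,interpolation=cv2.INTER_CUBIC))
E
```

```text
(no output)
```

View pics/c7.png

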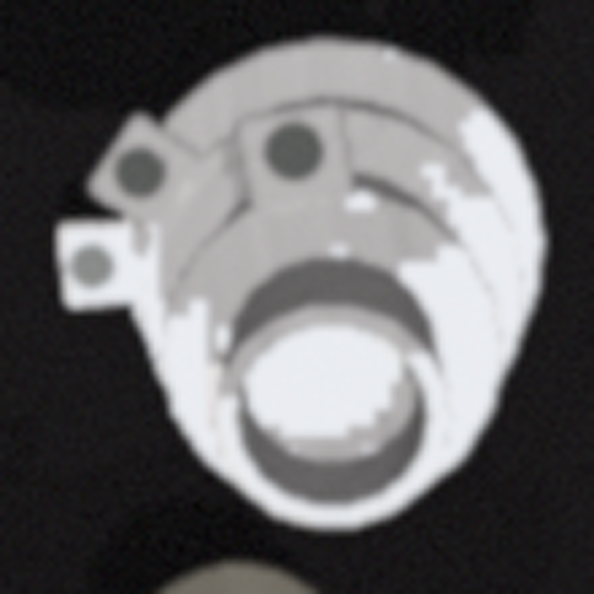

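```bash
python3 - <<'E'
from h import *
d=np.load('w2.npy',allow_pickle=True).item(); p=d['p']
def f(x,y,z,c=(225,155),s=5.4): return onz(p,(c[0]+(x+.5)/s-.5,c[1]+(y+.5)/s-.5),z)*1e3
print('rim',f(332,413,.114)); print('rim b/t',f(332,528,.114),f(332,303,.114),f(218,415,.114),f(447,415,.114))
for n,x,y,z in [('S',293,152,.086),('M',140,172,.054),('L',92,267,.022)]: print(n,f(x,y,z))
# large bay corners at .03, full px
for n,u in dict(Lm1=(470,38),Lr1=(551,41),Lr2=(521,158),Lm2=(446,156),Sm1=(453,209),Sr1=(526,205),Sr2=(521,274),Sm2=(452,278)).items(): print(n,onz(p,u,.03)*1e3)
E
```

```text
rim [452.73714403 -80.40199599 114.        ]
rim b/t [452.58019652 -97.19433372 114.        ] [452.88109467 -65.01085231 114.        ] [437.40127078 -80.56430409 114.        ] [468.19762359 -80.80924522 114.        ]
S [447.20831082 -50.10033201  86.        ]
M [420.59446902 -59.27242973  54.        ]
L [406.46024568 -84.01227409  22.        ]
Lm1 [609.61898338  61.80470644  30.        ]
Lr1 [677.21220337  57.90501698  30.        ]
Lr2 [674.81410693 -39.23005359  30.        ]
Lm2 [604.71306253 -36.40623848  30.        ]
Sm1 [619.35671544 -88.83030852  30.        ]
Sr1 [689.73528113 -85.31955619  30.        ]
Sr2 [ 701.14355901 -161.2506338    30.        ]
Sm2 [ 629.85253677 -165.93827262   30.        ]
```

```bash
python3 -m handwheel '[[28,-1.4,-1.3,0],[28,0,0,0],[28,0,0,0],[0,0,0,0]]'
python3 -m handwheel '[[0,0,0,0],[0,0,0,0],[0,0,0,0],[0,0,0,0],[0,0,0,0]]' -1 60
python3 -m handwheel '[[0,0,0,0],[0,0,0,0]]'
```

```text
t: 3.15
tcp_pos: [0.4518, -0.0805, 0.0855]
eef_rot: [[-0.003, 0.007, 1.0], [0.001, 1.0, -0.007], [-1.0, 0.001, -0.003]]
ft_force: [0.2, 0.3, 1.5]
grip_width: 0.0853
t: 3.65
tcp_pos: [0.4536, -0.0816, 0.0887]
eef_rot: [[0.002, 0.007, 1.0], [-0.001, 1.0, -0.007], [-1.0, -0.001, 0.002]]
ft_force: [-2.1, 0.2, 7.6]
grip_width: 0.0304
t: 3.85
tcp_pos: [0.4535, -0.0816, 0.0887]
eef_rot: [[0.002, 0.007, 1.0], [-0.001, 1.0, -0.007], [-1.0, -0.001, 0.002]]
ft_force: [-1.3, 0.5, 6.8]
grip_width: 0.03
```

```bash
python3 -m handwheel '[[-4,0,0,0],[-5,0,0,0],[0,0,10,0],[0,0,20,0],[0,10,25,0],[0,20,25,0],[0,20,15,0],[0,20,7,0]]'
python3 -m handwheel '[[0,18,0,0],[0,9,0,3.3],[0,0,0,3.3],[0,0,0,0],[0,0,0,0]]'
python3 snap.py w3 wrist; python3 snap.py s3 scene
```

```text
t: 4.65
tcp_pos: [0.5562, -0.011, 0.0959]
eef_rot: [[-0.0, 0.007, 1.0], [0.0, 1.0, -0.007], [-1.0, 0.0, -0.0]]
ft_force: [-0.9, -0.6, -3.8]
grip_width: 0.0299
t: 5.15
tcp_pos: [0.5553, 0.0151, 0.0961]
eef_rot: [[-0.0, 0.12, 0.993], [-0.0, 0.993, -0.12], [-1.0, -0.0, -0.0]]
ft_force: [-0.9, 0.5, -3.8]
grip_width: 0.0298
5.15 [0.5553 0.0151 0.0961] [-0.2 -0.2 -0.  -0.1 -0.1  0. ] [-11.9  -0.6 -15.3  75.4  -0.   85. ] [-0.9  0.5 -3.8]
5.2 [0.5554 0.0151 0.0961] [-0.2 -0.   0.  -0.  -0.1  0.4] [-11.9  -0.6 -15.3  75.4  -0.   85. ] [ 0.5  0.3 -3.6]
```

View pics/w3.png

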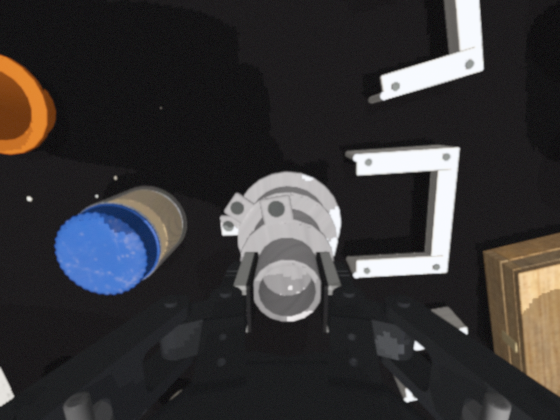

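View pics/s3.png

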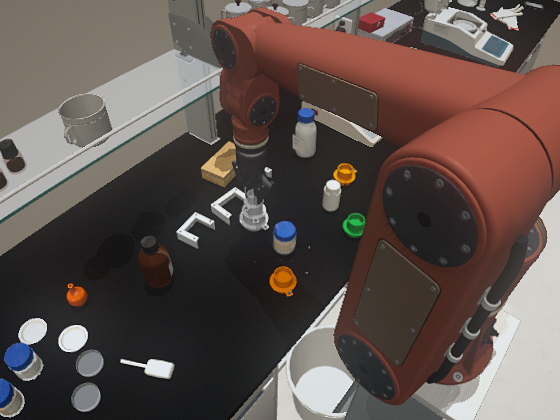

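```bash
python3 - <<'E'
import cv2
a=cv2.imread('pics/w3.png')
cv2.imwrite('pics/c8.png',cv2.resize(a[140:290,210:470],None,fx=3,fy=3,interpolation=cv2.INTER_CUBIC))
E
```

```text
(no output)
```

View pics/c8.png

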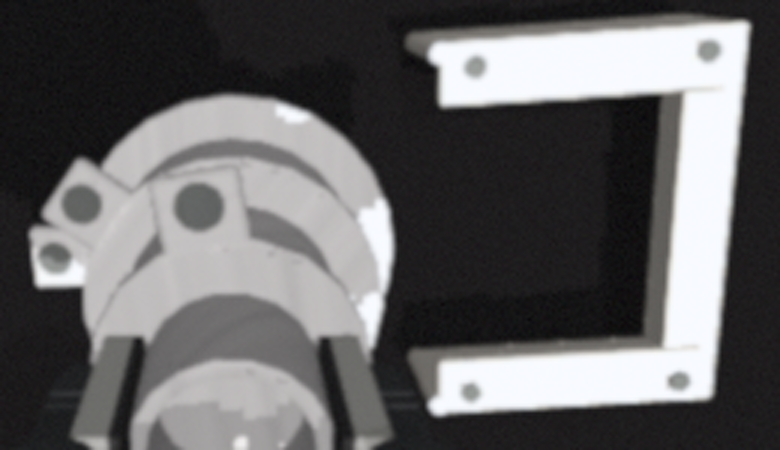

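```bash
python3 - <<'E'
from h import *
from scipy.optimize import least_squares
d=np.load('w3.npy',allow_pickle=True).item(); p=d['p']; print(d['s']['tcp_pos'])
def f(x,y,z,c=(210,140),s=3.): return onz(p,(c[0]+(x+.5)/s-.5,c[1]+(y+.5)/s-.5),z)[:2]*1e3
P=np.array([f(*q,.03) for q in [(430,42),(750,20),(714,398),(433,413)]]); print(P.round(1))
print('w',np.linalg.norm(P[1]-P[2]),np.linalg.norm(P[0]-P[3]))
m=(P[0]+P[3])/2; r=(P[1]+P[2])/2; u=(r-m)/np.linalg.norm(r-m); print('mid',m,r,'yaw',np.degrees(np.arctan2(u[1],u[0])),'orig',m+24*u,r-47*u)
S=np.array([f(*q,.03) for q in [(440,107),(437,362)]]); print('slot',S,S.mean(0),np.linalg.norm(S[0]-S[1]))
for z in(.026,.0295):
  C=np.array([f(*q,z) for q in [(150,122),(195,100),(238,95),(300,112),(350,152),(382,200),(393,240)]])
  o=least_squares(lambda c:np.hypot(C[:,0]-c[0],C[:,1]-c[1])-40,[555,15]); print('collar c',z,o.x,o.fun.round(1)); print(' tab',f(55,258,z))
E
```

```text
[0.55533768 0.01514759 0.09608132]
[[607.   62.9]
 [680.   58.8]
 [675.2 -37.8]
 [602.4 -33.8]]
w 96.72789096366402 96.73736698823963
mid [604.69616179  14.55217736] [677.60979082  10.46532636] yaw -3.208104732364268 orig [628.65855038  13.20907165] [630.68344649  13.09557505]
slot [[608.55256161  47.363027  ]
 [604.23315239 -19.1209974 ]] [606.392857   14.1210148] 66.62419077966825
collar c 0.026 [555.12257829  15.27760413] [-0.4  0.4  0.6 -0.1 -0.9 -0.1  0.7]
 tab [509.7431412   19.63454486]
collar c 0.0295 [554.80982997  15.78801532] [-0.6  0.4  0.7  0.  -0.8 -0.2  0.5]
 tab [510.63388267  20.7436476 ]
```

```bash
python3 -m handwheel '[[3,1.7,0,0],[3,0,0,0],[0,0.8,13,0],[0,0.8,13,0],[0,0.6,10,0],[0,0.5,8,0],[0,0,0,0]]'
```

```text
t: 5.95
tcp_pos: [0.6046, 0.0132, 0.0973]
eef_rot: [[0.011, 0.121, 0.993], [-0.002, 0.993, -0.121], [-1.0, -0.001, 0.011]]
ft_force: [-1.5, 0.8, 35.3]
grip_width: 0.0306
```

```bash
python3 snap.py w4 wrist; python3 snap.py s4 scene; python3 - <<'E'
import cv2
a=cv2.imread('pics/w4.png'); b=cv2.imread('pics/s4.png')
cv2.imwrite('pics/c9.png',cv2.resize(a[120:320,200:460],None,fx=3,fy=3,interpolation=cv2.INTER_CUBIC))
cv2.imwrite('pics/c10.png',cv2.resize(b[150:250,160:320],None,fx=5,fy=5,interpolation=cv2.INTER_CUBIC))
E
```

```text
5.95 [0.6046 0.0132 0.0973] [-0.1 -0.9 -0.8 -1.1  0.1 -0. ] [-11.1   7.   -7.3  75.1  -0.   85.9] [-1.5  0.8 35.3]
6.0 [0.6046 0.0132 0.0974] [-0.  -0.6 -0.5 -0.5  0.  -0.1] [-11.1   6.9  -7.3  75.   -0.   85.9] [-0.6  1.  36.6]
```

View pics/c9.png

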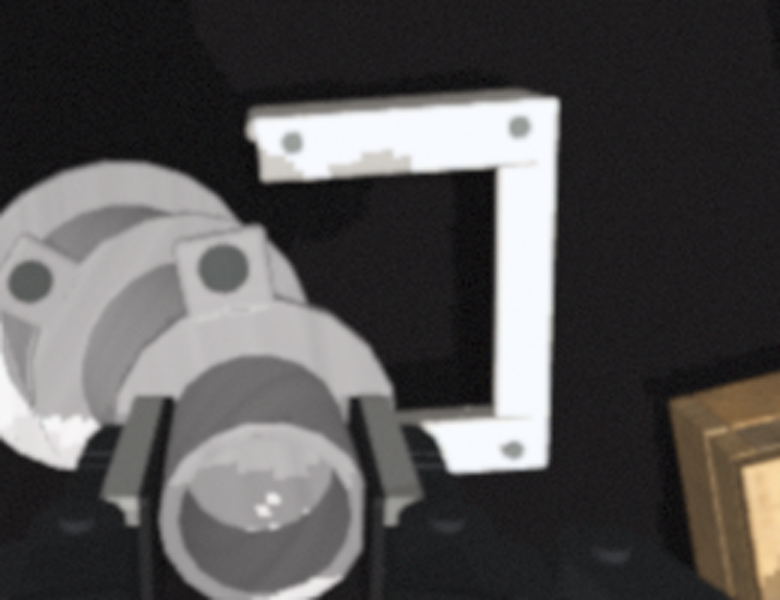

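View pics/c10.png

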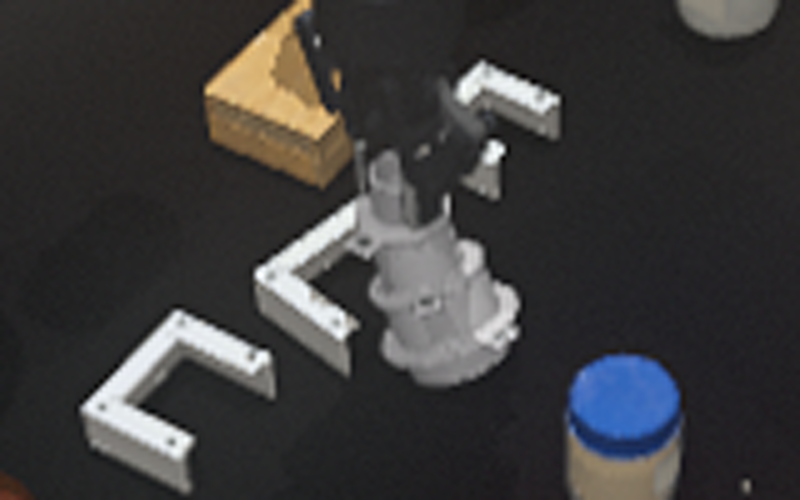

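```bash
python3 -m handwheel '[[-5,0,0,0],[-5,0,-5,0],[-5,-0.5,-15,0],[0,-1,-20,0],[0,-1,-10,0],[0,0,0,0],[0,0,0,0]]'
python3 snap.py w5 wrist; python3 snap.py s5 scene; python3 - <<'E'
import cv2
a=cv2.imread('pics/w5.png'); b=cv2.imread('pics/s5.png')
cv2.imwrite('pics/c11.png',cv2.resize(a[120:320,200:460],None,fx=3,fy=3,interpolation=cv2.INTER_CUBIC))
cv2.imwrite('pics/c12.png',cv2.resize(b[150:250,160:320],None,fx=5,fy=5,interpolation=cv2.INTER_CUBIC))
E
```

```text
t: 6.75
tcp_pos: [0.5498, 0.0178, 0.105]
eef_rot: [[0.0, 0.122, 0.993], [-0.0, 0.993, -0.122], [-1.0, -0.0, 0.0]]
ft_force: [-1.5, -0.6, 1.6]
grip_width: 0.0302
6.75 [0.5498 0.0178 0.105 ] [ 0.   1.1  0.8  0.3 -0.2  0.1] [-11.8  -1.9 -15.6  76.3  -0.   85.2] [-1.5 -0.6  1.6]
6.8 [0.5497 0.0178 0.105 ] [-0.   0.6  0.5  0.4 -0.   0.1] [-11.8  -1.9 -15.6  76.3  -0.   85.2] [-1.4  0.4  2.4]
```

View pics/c11.png

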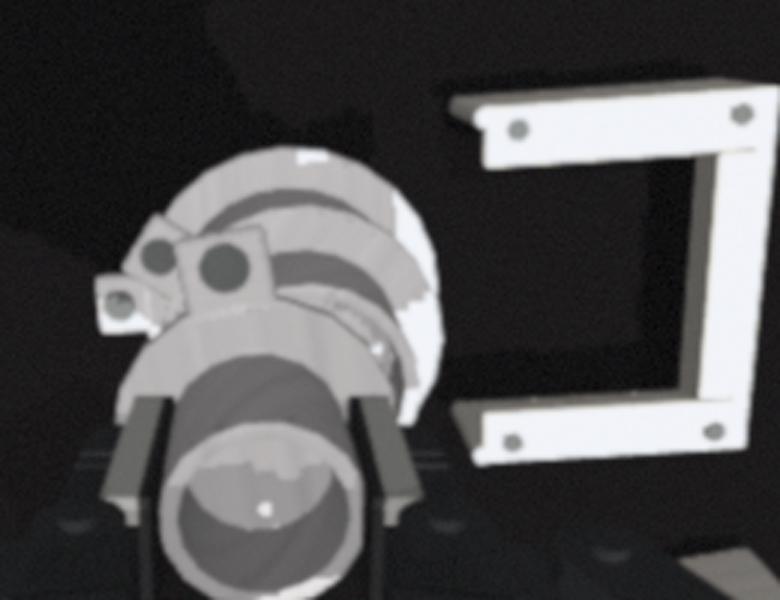

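View pics/c12.png

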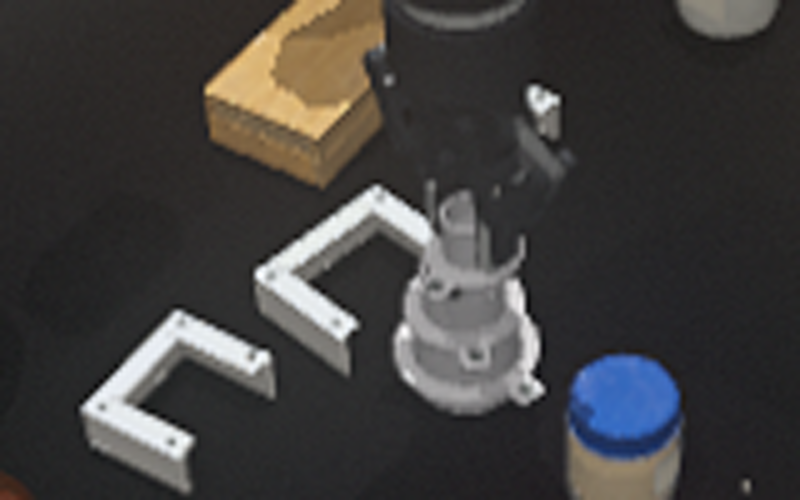

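```bash
python3 -m handwheel '[[-4,0,0,0],[-6,0,0,0],[-10,0,0,0],[-20,0,0,0],[-10,0,0,0],[0,0,0,0]]'
python3 snap.py w6 wrist; python3 snap.py s6 scene; python3 - <<'E'
import cv2
a=cv2.imread('pics/w6.png'); b=cv2.imread('pics/s6.png')
cv2.imwrite('pics/c13.png',cv2.resize(b[130:250,160:320],None,fx=5,fy=5,interpolation=cv2.INTER_CUBIC))
E
```

```text
t: 7.45
tcp_pos: [0.5509, 0.0176, 0.1573]
eef_rot: [[0.003, 0.122, 0.993], [-0.001, 0.993, -0.122], [-1.0, -0.0, 0.003]]
ft_force: [-0.2, -0.1, -0.6]
grip_width: 0.0302
7.45 [0.5509 0.0176 0.1573] [ 0.   0.8 -2.4 -1.4  0.   0.1] [-11.8  -2.9 -11.1  81.6  -0.   85.2] [-0.2 -0.1 -0.6]
7.5 [0.5503 0.0177 0.1559] [-0.   0.7 -1.8 -0.5 -0.   0. ] [-11.8  -2.9 -11.2  81.5  -0.   85.2] [ 0.2  0.  -0.8]
```

View pics/w6.png

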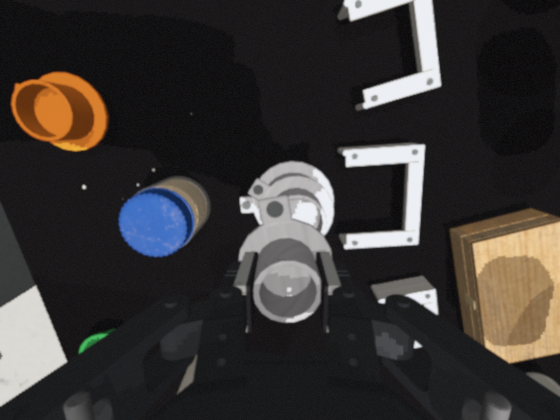

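View pics/c13.png

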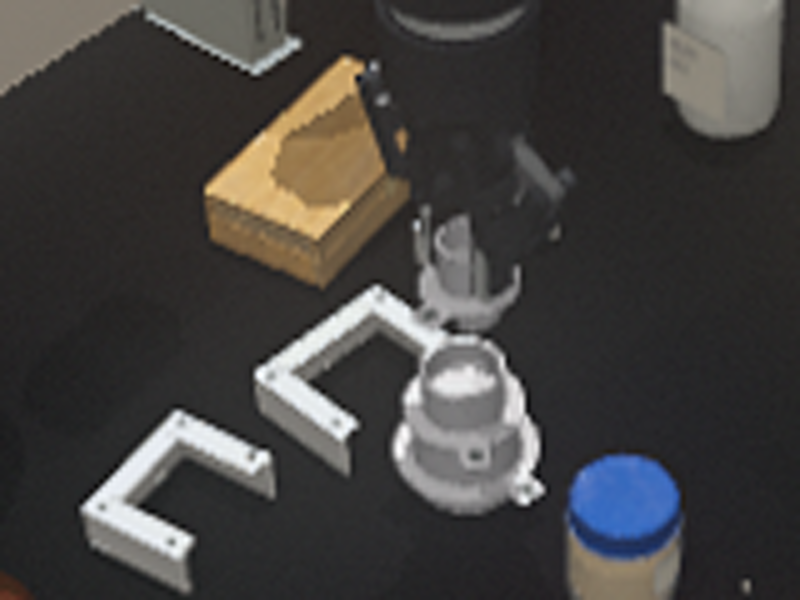

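```bash
python3 -m handwheel '[[0,-15,6,0],[0,-26,10,0],[0,-26,10,0],[0,-26,10,0],[0,-26,10,0],[0,-28,12,0],[4,0,0,-8.4],[8,0,0,-8.4]]'
python3 -m handwheel '[[10,0,0,-8.4],[10,0,0,-8.4],[10,0,0,-8.4],[10,0,0,-8.4],[10,0,0,-8.4],[10,0,0,-8.4],[10,0,0,-8.4],[10,0,0,-8.4]]'
python3 -m handwheel '[[5,0,0,-8.2],[0,0,0,0],[0,0,0,0]]'
python3 snap.py w7 wrist; python3 snap.py t7 top;python3 - <<'E'
import cv2
a=cv2.imread('pics/w7.png'); b=cv2.imread('pics/t7.png')
cv2.imwrite('pics/c14.png',cv2.resize(b[110:250,225:365],None,fx=4.2,fy=4.2,interpolation=cv2.INTER_CUBIC))
E
```

```text
t: 8.35
tcp_pos: [0.5893, -0.1372, 0.1423]
eef_rot: [[-0.0, -0.174, 0.985], [-0.0, 0.985, 0.174], [-1.0, -0.0, -0.0]]
ft_force: [-1.2, 0.5, -0.8]
grip_width: 0.03
t: 9.15
tcp_pos: [0.5888, -0.1359, 0.0616]
eef_rot: [[-0.001, -0.976, 0.219], [0.0, 0.219, 0.976], [-1.0, 0.001, 0.0]]
ft_force: [0.9, -0.4, -1.1]
grip_width: 0.0305
t: 9.45
tcp_pos: [0.589, -0.1356, 0.0576]
eef_rot: [[-0.001, -0.996, 0.088], [0.0, 0.088, 0.996], [-1.0, 0.001, 0.0]]
ft_force: [0.1, -0.4, -0.7]
grip_width: 0.0301
9.45 [ 0.589  -0.1356  0.0576] [ 0.2 -0.5  0.5  0.2  0.1  0.3] [-25.3   9.2  -9.1  71.8  -0.  -20.3] [ 0.1 -0.4 -0.7]
9.5 [ 0.5893 -0.1356  0.058 ] [ 0.3 -0.3  0.3  0.1  0.2 -0.6] [-25.3   9.2  -9.1  71.8  -0.  -20.3] [ 0.3 -0.1 -0. ]
```

View pics/w7.png

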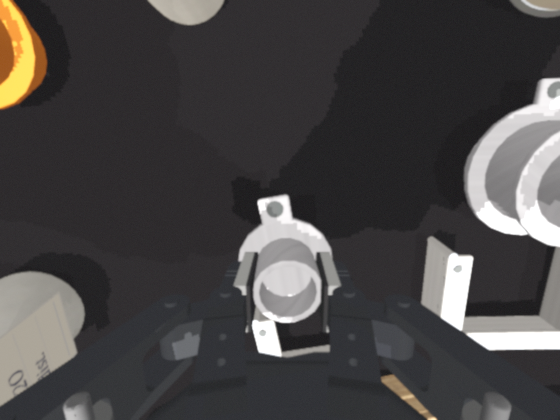

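View pics/c14.png

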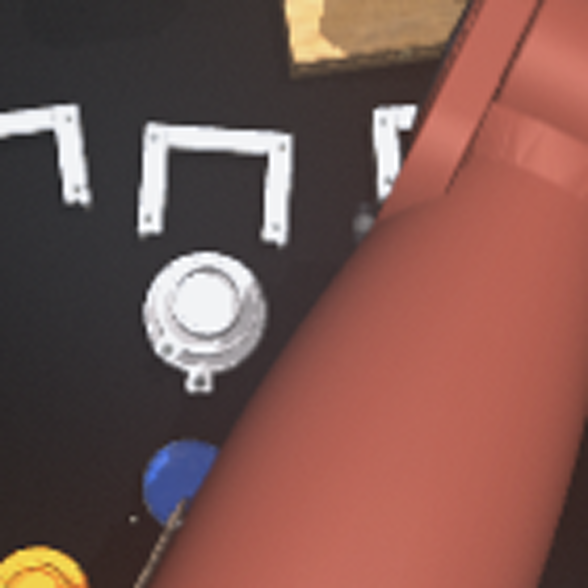

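```bash
python3 - <<'E'
from h import *
p=np.load('wp.npy',allow_pickle=True).item()
print([ (onz(p,(380+(x+.5)/7-.5,180+(y+.5)/7-.5),.03)*1e3).round(1) for x,y in [(165,138),(392,118),(375,410),(162,430)]])
d=np.load('w7.npy',allow_pickle=True).item(); p=d['p']; T=d['s']['tcp_pos']
print(onz(p,(263,332),.03)*1e3)
print('tab hole',onz(p,(274.5,208.5),.0576-.0247+.022)*1e3)
a=cv2.imread('pics/w7.png')
cv2.imwrite('pics/c15.png',cv2.resize(a[180:370,210:360],None,fx=3.1,fy=3.1,interpolation=cv2.INTER_CUBIC))
E
```

```text
[array([ 643.9, -101.4,   30. ]), array([684.2, -97.8,  30. ]), array([ 689. , -154.3,   30. ]), array([ 649.6, -158.4,   30. ])]
[ 649.36956504 -157.73863645   30.        ]
tab hole [ 555.94308043 -139.41034162   54.9       ]
```

View pics/c15.png

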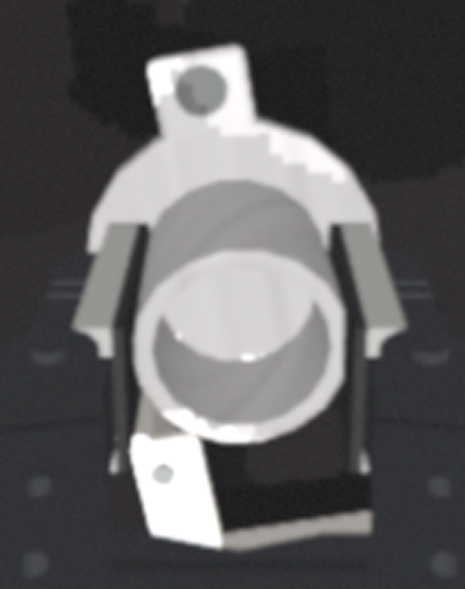

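```bash
python3 -m handwheel '[[12,0,0,0],[12,0,0,0],[4,0,0,0],[0,0,0,0],[0,0,0,0]]'
python3 -m handwheel '[[2,0,0,0],[0,0,0,0],[0,0,0,0]]'
```

```text
t: 10.05
tcp_pos: [0.5893, -0.1351, 0.03]
eef_rot: [[-0.0, -0.996, 0.084], [0.0, 0.084, 0.996], [-1.0, 0.0, -0.0]]
ft_force: [0.4, 1.5, -0.2]
grip_width: 0.0304
t: 10.35
tcp_pos: [0.5895, -0.1352, 0.0283]
eef_rot: [[0.0, -0.997, 0.084], [-0.0, 0.084, 0.997], [-1.0, -0.0, -0.0]]
ft_force: [-0.3, 0.2, -0.6]
grip_width: 0.0303
```

```bash
python3 -m handwheel '[[2,0,0,0],[0,0,0,0],[0,0,0,0]]'
python3 -m handwheel '[[1.5,0,0,0],[0,0,0,0],[0,0,0,0]]'
```

```text
t: 10.65
tcp_pos: [0.5893, -0.1351, 0.0261]
eef_rot: [[-0.0, -0.997, 0.084], [-0.0, 0.084, 0.997], [-1.0, 0.0, -0.0]]
ft_force: [0.5, 0.1, -0.7]
grip_width: 0.0307
t: 10.95
tcp_pos: [0.5894, -0.1351, 0.0246]
eef_rot: [[-0.0, -0.997, 0.084], [-0.0, 0.084, 0.997], [-1.0, 0.0, -0.0]]
ft_force: [0.1, 1.0, -1.2]
grip_width: 0.0304
```

```bash
python3 -m handwheel '[[1.5,0,0,0],[0,0,0,0],[0,0,0,0]]'
python3 -m handwheel '[[1.5,0,0,0],[0,0,0,0],[0,0,0,0]]'
```

```text
t: 11.25
tcp_pos: [0.5898, -0.1353, 0.0243]
eef_rot: [[0.001, -0.997, 0.083], [-0.001, 0.083, 0.997], [-1.0, -0.001, -0.0]]
ft_force: [-3.8, 0.1, 8.0]
grip_width: 0.0305
t: 11.55
tcp_pos: [0.5901, -0.1354, 0.0242]
eef_rot: [[0.002, -0.997, 0.083], [-0.001, 0.083, 0.997], [-1.0, -0.002, -0.001]]
ft_force: [-7.2, 1.9, 19.1]
grip_width: 0.0303
```

```bash
python3 -m handwheel '[[-2.6,0,0,0],[0,0,0,0]]'
python3 -m handwheel '[[0,0,0,0],[0,0,0,0],[-4.4,0,0,0],[-4.4,0,0,0]]' 0.2
python3 -m handwheel '[[0,0,0,0],[0,0,0,0],[0,0,0,0],[0,0,0,0]]' -1 80
python3 snap.py w8 wrist
```

```text
t: 11.75
tcp_pos: [0.5896, -0.1353, 0.0246]
eef_rot: [[0.001, -0.997, 0.084], [-0.0, 0.084, 0.997], [-1.0, -0.001, -0.0]]
ft_force: [-0.8, -0.8, -1.4]
grip_width: 0.0303
t: 12.15
tcp_pos: [0.5892, -0.1351, 0.0331]
eef_rot: [[-0.0, -0.997, 0.084], [0.0, 0.084, 0.997], [-1.0, 0.0, 0.0]]
ft_force: [0.1, 0.3, -1.2]
grip_width: 0.0509
t: 12.55
tcp_pos: [0.59, -0.1355, 0.0341]
eef_rot: [[0.001, -0.997, 0.084], [-0.001, 0.084, 0.997], [-1.0, -0.002, -0.001]]
ft_force: [-1.0, 0.1, 6.3]
grip_width: 0.0295
12.55 [ 0.59   -0.1355  0.0341] [-0.  -0.  -0.  -0.   0.1 -0. ] [-25.3  10.2 -10.5  69.2  -0.  -20.5] [-1.   0.1  6.3]
```

View pics/w8.png

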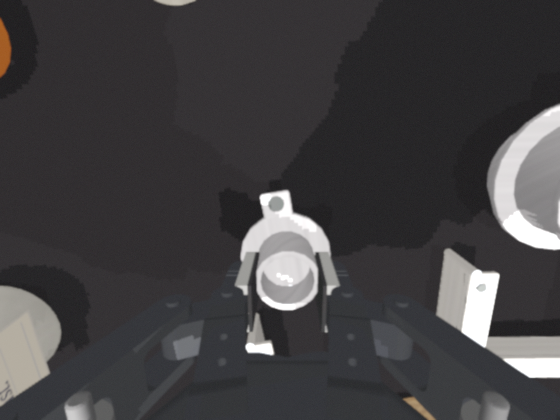

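```bash
python3 -m handwheel '[[-1.2,0,0,0],[0,-6,0,0],[0,-8,0,0],[0,-8,0,0],[0,-8,0,0],[0,0,0,0]]'
python3 -m handwheel '[[0,-8,0,0],[0,-8,0,0],[0,-8,0,0],[0,-8,0,0],[0,0,0,0]]'
```

```text
t: 13.2
tcp_pos: [0.6206, -0.1378, 0.0342]
eef_rot: [[0.001, -0.997, 0.083], [-0.0, 0.083, 0.997], [-1.0, -0.001, -0.0]]
ft_force: [1.0, -0.2, 2.3]
grip_width: 0.0293
t: 13.7
tcp_pos: [0.6506, -0.1352, 0.0339]
eef_rot: [[-0.002, -0.997, 0.081], [0.009, 0.081, 0.997], [-1.0, 0.003, 0.009]]
ft_force: [-3.6, 21.5, 10.7]
grip_width: 0.0291
```

```bash
python3 -m handwheel '[[0,0,3.5,0],[0,0,3.5,0],[0,0,3.5,0],[0,0,0,0],[0,0,0,0]]'
python3 snap.py w9 wrist; python3 snap.py s9 scene; python3 - <<'E'
import cv2
b=cv2.imread('pics/s9.png')
cv2.imwrite('pics/c16.png',cv2.resize(b[130:250,180:320],None,fx=5,fy=5,interpolation=cv2.INTER_CUBIC))
E
```

```text
t: 14.2
tcp_pos: [0.6522, -0.1297, 0.0341]
eef_rot: [[0.0, -0.997, 0.083], [0.0, 0.083, 0.997], [-1.0, -0.0, 0.0]]
ft_force: [0.1, 1.8, 0.4]
grip_width: 0.029
14.2 [ 0.6522 -0.1297  0.0341] [-0.2 -0.  -0.   0.  -0.   0. ] [-22.5  20.3   1.3  71.    0.  -17.7] [0.1 1.8 0.4]
14.25 [ 0.6522 -0.1299  0.0341] [-0.2  0.1 -0.1  0.1 -0.1  0. ] [-22.5  20.3   1.3  71.    0.  -17.7] [ 0.5  0.9 -0.2]
```

View pics/w9.png

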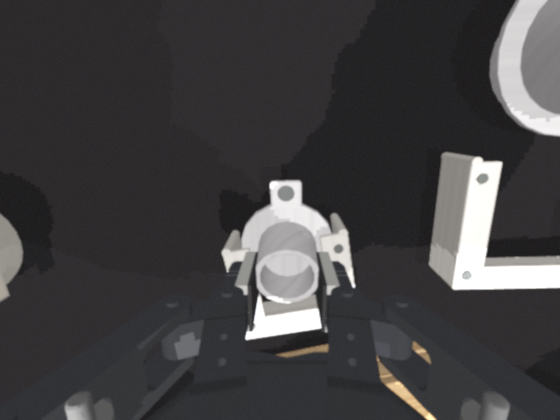

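View pics/c16.png

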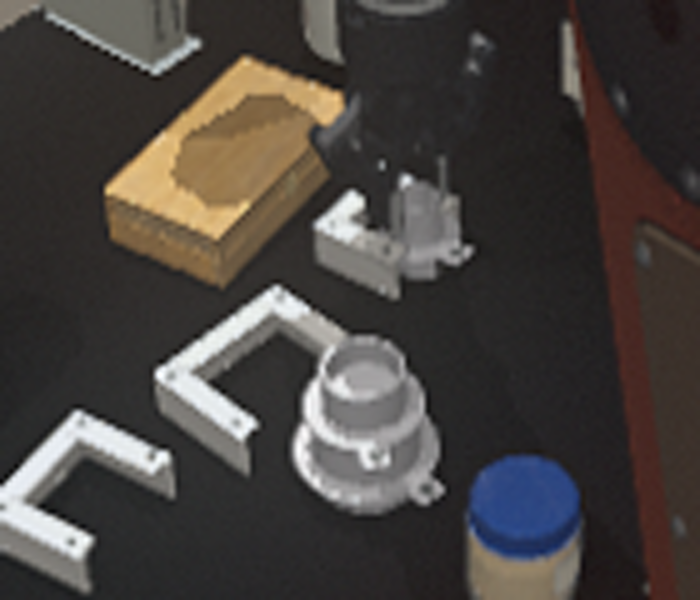

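```bash
python3 - <<'E'
from h import *
d=np.load('w9.npy',allow_pickle=True).item(); p=d['p']
print('rim',onz(p,(287.5,276),.05)*1e3,'tabhole',onz(p,(286,193),.022)*1e3)
for u in [(338,249),(483,178)]: print(onz(p,u,.03)*1e3)
E
python3 -m handwheel '[[0,-3,0.5,0],[0,-3,0.5,0],[0,-3,0.5,0],[0,0,0,0],[0,0,0,0]]'
```

```text
rim [ 648.10691895 -129.48155028   50.        ] tabhole [ 613.65678819 -127.35571034   22.        ]
[ 645.07101437 -101.79607569   30.        ]
[612.60059717 -28.6259142   30.        ]
t: 14.8
tcp_pos: [0.6593, -0.1295, 0.0338]
eef_rot: [[-0.004, -0.996, 0.084], [-0.001, 0.084, 0.996], [-1.0, 0.004, -0.001]]
ft_force: [-10.6, -1.2, 5.9]
grip_width: 0.0291
```

```bash
python3 snap.py w10 wrist; python3 - <<'E'
from h import *
a=cv2.imread('pics/w10.png')
cv2.imwrite('pics/c17.png',cv2.resize(a[160:360,210:370],None,fx=4,fy=3,interpolation=cv2.INTER_CUBIC))
E
```

```text
14.8 [ 0.6593 -0.1295  0.0338] [ 0.2 -0.2 -0.1  0.   0.1 -0.1] [-22.2  21.8   3.1  71.5  -0.1 -17.4] [-10.6  -1.2   5.9]
```

View pics/c17.png

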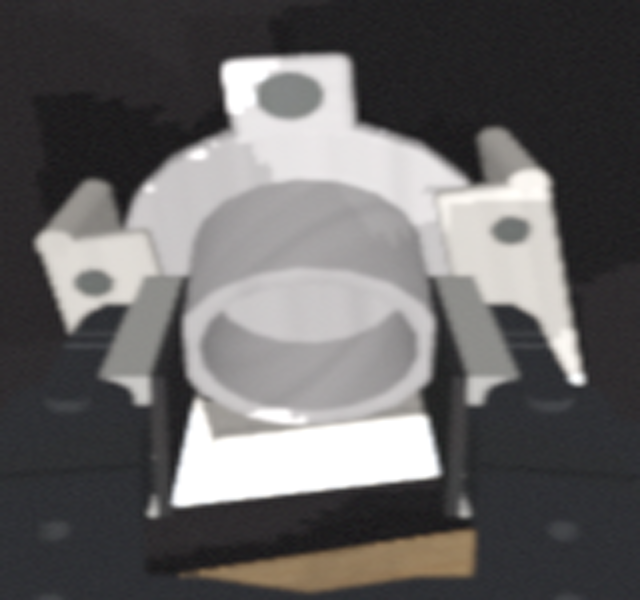

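```bash
python3 - <<'E'
from h import *
d=np.load('w10.npy',allow_pickle=True).item(); p=d['p']
g=lambda x,y,z: (onz(p,(210+(x+.5)/4-.5,160+(y+.5)/3-.5),z)*1e3).round(1)
print('rim',g(311,345,.0505),'ends',g(311,268,.0505),g(311,422,.0505),g(185,345,.05),g(437,345,.05),'tabhole',g(290,95,.022),'tab end',g(288,57,.022))
print('plate rear outer',g(160,510,.03),g(460,475,.03),'slot rear',g(215,437,.03),g(420,413,.03))
print('collar front',g(300,128,.022))
for q in [(93,283),(510,230)]: print(g(*q,.03))
E
```

```text
rim [ 654.1 -129.1   50.5] ends [ 641.  -128.    50.5] [ 668.  -130.3   50.5] [ 653.1 -144.2   50. ] [ 655.6 -114.1   50. ] tabhole [ 619.6 -129.    22. ] tab end [ 612.7 -128.7   22. ]
plate rear outer [ 698.8 -155.1   30. ] [ 694.5 -110.8   30. ] slot rear [ 683.2 -145.3   30. ] [ 680.5 -115.8   30. ]
collar front [ 625.7 -128.2   22. ]
[ 650.2 -158.4   30. ]
[ 644.7 -101.7   30. ]
```

```bash
python3 -m handwheel '[[0,0,0,0],[0,0,0,0],[-10,0,0,0],[-20,0,0,0],[0,15,-2,0],[0,30,-6,0],[0,0,0,0]]' 0.2
python3 snap.py w11 wrist
```

```text
t: 15.55
tcp_pos: [0.6129, -0.1329, 0.0641]
eef_rot: [[-0.002, -0.996, 0.084], [0.001, 0.084, 0.996], [-1.0, 0.002, 0.001]]
ft_force: [-0.3, 0.2, -0.7]
grip_width: 0.0512
15.55 [ 0.6129 -0.1329  0.0641] [ 0.8  2.7  4.6 -1.   0.5  1.2] [-24.2  12.9  -4.2  73.   -0.  -19.3] [-0.3  0.2 -0.7]
```

View pics/w11.png

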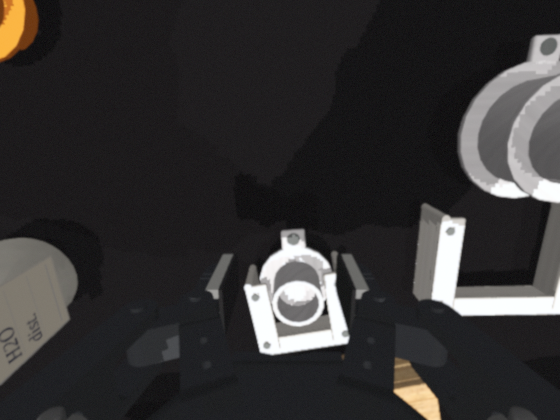

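```bash
python3 -m handwheel '[[0,0,0,0],[0,0,0,0],[0,0,0,0],[10,0,0,0],[20,0,0,0],[0,0,0,0]]' -1 40
python3 -m handwheel '[[0,-4.9,0.9,0],[0,-4.9,0.9,0],[0,-3,0.5,0],[0,-3,0.5,0],[0,0,0,0]]'
```

```text
t: 16.2
tcp_pos: [0.6138, -0.1324, 0.0307]
eef_rot: [[-0.004, -0.997, 0.083], [0.002, 0.083, 0.997], [-1.0, 0.005, 0.002]]
ft_force: [-0.6, -0.2, -1.7]
grip_width: 0.0001
t: 16.7
tcp_pos: [0.6289, -0.1322, 0.0351]
eef_rot: [[-0.007, -0.996, 0.084], [-0.001, 0.084, 0.996], [-1.0, 0.007, -0.002]]
ft_force: [-22.1, -1.3, 14.1]
grip_width: -0.0002
```

```bash
python3 snap.py w12 wrist
```

```text
16.7 [ 0.6289 -0.1322  0.0351] [-0.1 -0.4 -0.5 -0.3  0.2 -0.1] [-23.4  17.   -2.6  70.7  -0.2 -18.6] [-22.1  -1.3  14.1]
```

View pics/w12.png

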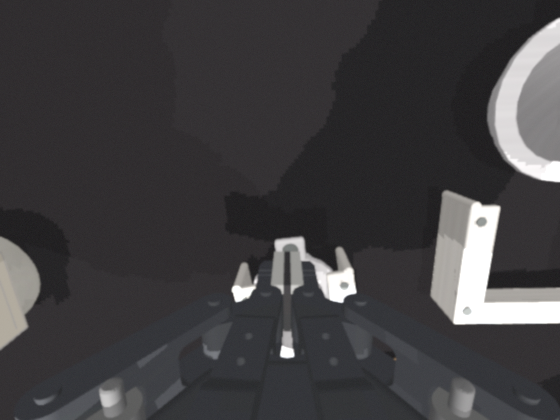

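```bash
python3 - <<'E'
from h import *
a=cv2.imread('pics/w11.png')
cv2.imwrite('pics/c18.png',cv2.resize(a[220:365,230:365],None,fx=5,fy=4,interpolation=cv2.INTER_CUBIC))
b=cv2.imread('pics/s9.png')
E
python3 snap.py s12 scene; python3 - <<'E'
from h import *
b=cv2.imread('pics/s12.png')
cv2.imwrite('pics/c19.png',cv2.resize(b[150:220,220:300],None,fx=8,fy=8,interpolation=cv2.INTER_CUBIC))
E
```

```text
16.75 [ 0.6288 -0.1323  0.0351] [-0.1 -0.2 -0.3 -0.2  0.1 -0.1] [-23.4  16.9  -2.6  70.7  -0.2 -18.6] [-21.3  -0.6  14.6]
```

View pics/c18.png

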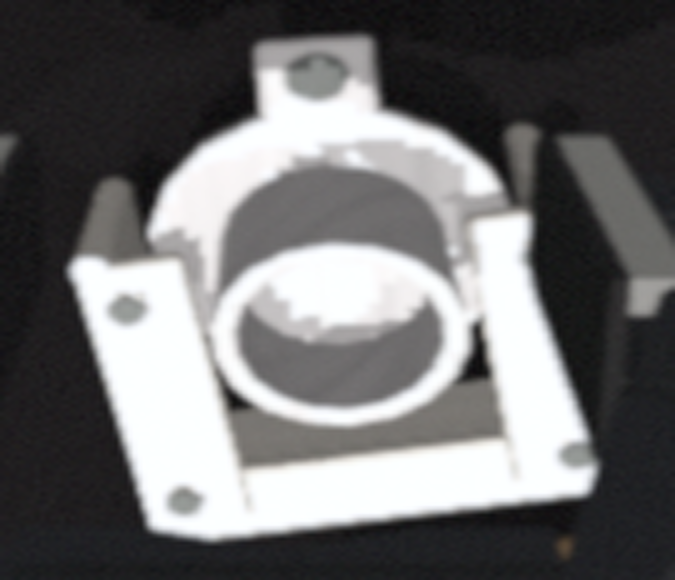

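View pics/c19.png

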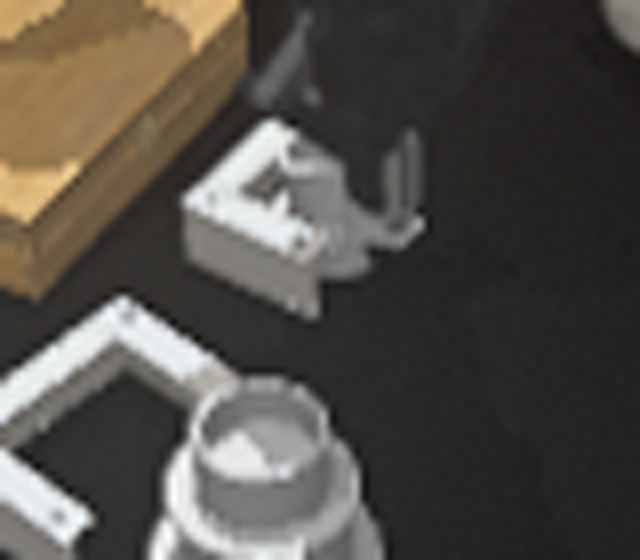

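```bash
python3 -m handwheel '[[0,9.8,-1.8,0],[0,14.7,-2.7,0],[0,11.8,-2.1,0],[10,0,0,0],[12,0,0,0],[0,0,0,0],[0,0,0,0]]'
python3 snap.py w13 wrist
```

```text
t: 17.5
tcp_pos: [0.5949, -0.1351, 0.0115]
eef_rot: [[-0.001, -0.997, 0.083], [0.0, 0.083, 0.997], [-1.0, 0.001, 0.0]]
ft_force: [0.1, 1.0, 0.0]
grip_width: 0.0006
17.5 [ 0.5949 -0.1351  0.0115] [ 0.1 -0.6  0.5  0.2 -0.  -0. ] [-25.1  12.3 -10.6  67.2   0.  -20.3] [0.1 1.  0. ]
```

View pics/w13.png

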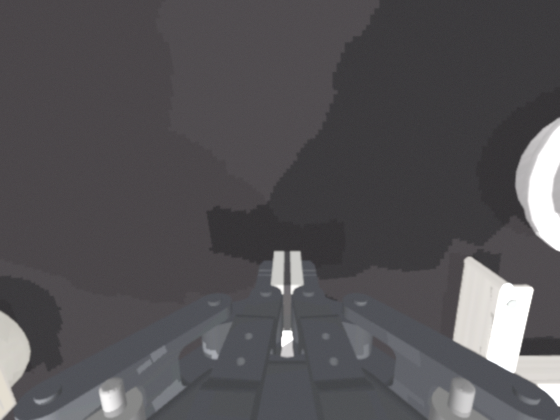

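```bash
python3 -m handwheel '[[0,-5,1.5,0],[0,-5,1.5,0],[0,-4,1,0],[0,-3.5,1,0],[0,0,0,0],[0,0,0,0]]'
```

```text
t: 18.15
tcp_pos: [0.6129, -0.1318, 0.0122]
eef_rot: [[0.0, -0.997, 0.083], [-0.0, 0.083, 0.997], [-1.0, -0.0, -0.0]]
ft_force: [-0.7, 0.1, -0.6]
grip_width: -0.0002
```

```bash
python3 -m handwheel '[[0,-1.5,0.3,0],[0,0,0,0],[0,0,0,0]]'
python3 -m handwheel '[[0,-1.5,0.3,0],[0,0,0,0],[0,0,0,0]]'
```

```text
t: 18.45
tcp_pos: [0.6143, -0.1317, 0.0122]
eef_rot: [[0.0, -0.997, 0.084], [-0.0, 0.084, 0.997], [-1.0, -0.0, -0.0]]
ft_force: [-0.2, 1.3, 0.2]
grip_width: -0.0004
t: 18.75
tcp_pos: [0.6158, -0.1315, 0.0122]
eef_rot: [[0.0, -0.997, 0.084], [-0.0, 0.084, 0.997], [-1.0, -0.0, -0.0]]
ft_force: [0.2, 0.6, 0.8]
grip_width: -0.0
```

```bash
python3 -m handwheel '[[0,-1.5,0.3,0],[0,-1,0.2,0],[0,0,0,0],[0,0,0,0]]'
python3 snap.py s14 scene; python3 - <<'E'
from h import *
b=cv2.imread('pics/s14.png')
cv2.imwrite('pics/c20.png',cv2.resize(b[150:220,220:300],None,fx=8,fy=8,interpolation=cv2.INTER_CUBIC))
E
```

```text
t: 19.15
tcp_pos: [0.6173, -0.1312, 0.012]
eef_rot: [[-0.002, -0.996, 0.084], [-0.0, 0.084, 0.996], [-1.0, 0.002, -0.0]]
ft_force: [-6.1, 0.0, 3.1]
grip_width: 0.0001
19.15 [ 0.6173 -0.1312  0.012 ] [ 0.   0.  -0.  -0.1 -0.1 -0.1] [-23.8  15.8  -6.4  67.8  -0.1 -19. ] [-6.1  0.   3.1]
```

View pics/c20.png

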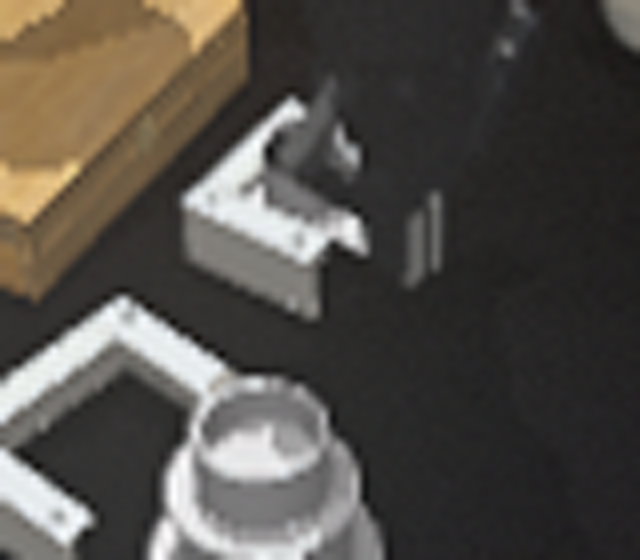

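```bash
python3 -m handwheel '[[0,10,0,0],[-20,10,0,0],[-40,10,0,0],[-40,10,10,0],[-38,10,30,8],[0,10,40,0],[0,10,40,0],[0,7,22,0]]' 1
python3 snap.py w15 wrist
```

```text
t: 20.0
tcp_pos: [0.5682, 0.0208, 0.1509]
eef_rot: [[0.001, -0.976, 0.22], [0.0, 0.22, 0.976], [-1.0, -0.001, 0.001]]
ft_force: [0.4, -0.9, 0.2]
grip_width: 0.0854
20.0 [0.5682 0.0208 0.1509] [21.4 -2.3 -2.9 -0.1 -0.8 21. ] [-11.1   0.4  -8.6  81.    0.    1.6] [ 0.4 -0.9  0.2]
```

View pics/w15.png

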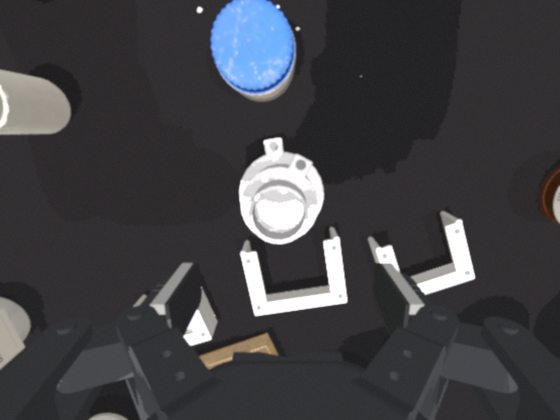

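```bash
python3 - <<'E'
from h import *
a=cv2.imread('pics/w15.png')
cv2.imwrite('pics/c21.png',cv2.resize(a[125:255,225:335],None,fx=5,fy=4.6,interpolation=cv2.INTER_CUBIC))
cv2.imwrite('pics/c22.png',cv2.resize(a[200:350,235:485],None,fx=3,fy=3,interpolation=cv2.INTER_CUBIC))
E
```

```text
(no output)
```

View pics/c21.png

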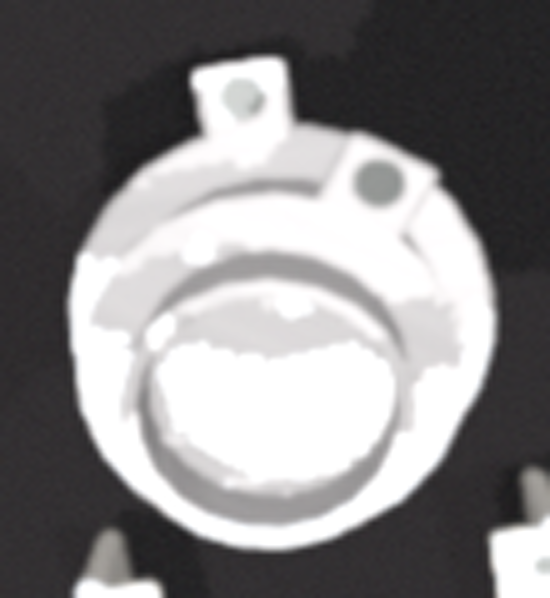

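View pics/c22.png

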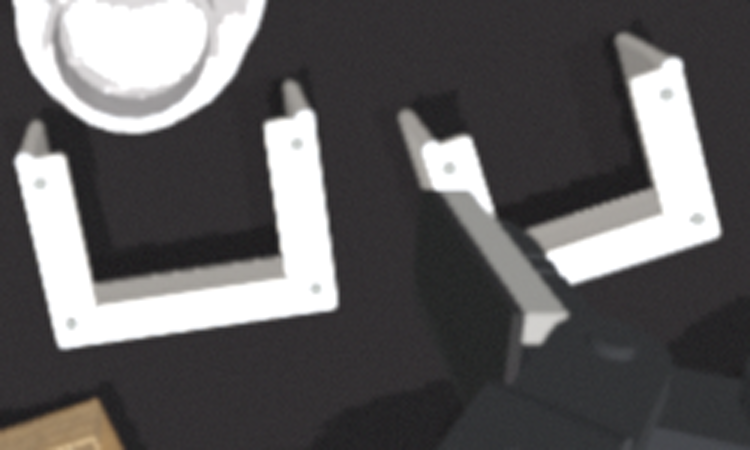

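```bash
python3 - <<'E'
from h import *
d=np.load('w15.npy',allow_pickle=True).item(); p=d['p']; print(d['s']['tcp_pos'])
f=lambda x,y,z:(onz(p,(225+(x+.5)/5-.5,125+(y+.5)/4.6-.5),z)*1e3)[:2]
c=f(271,410,.082); print('rim',c,f(271,278,.082),f(271,550,.082),f(143,405,.082),f(402,405,.082))
print('collar L/R',f(70,310,.022),f(496,310,.022))
for n,x,y,z in[('L',243,98,.022),('M',379,183,.054)]:
    q=f(x,y,z); v=q-c; print(n,q,np.hypot(*v),np.degrees(np.arctan2(v[1],v[0])))
g=lambda x,y,z=.03:(onz(p,(235+(x+.5)/3-.5,200+(y+.5)/3-.5),z)*1e3)[:2]
m0,m1,r1=g(422,150),g(683,60),g(720,232)
u=r1-m1;u/=np.linalg.norm(u);w=m0-m1
print('med',m0,m1,r1,'w',np.linalg.norm(w),'depth',np.linalg.norm(r1-m1),'yaw',np.degrees(np.arctan2(u[1],u[0])),np.degrees(np.arctan2(w[0],-w[1])))
print('mouth',(m0+m1)/2,'orig',(m0+m1)/2+24*u, 'by rear',r1+w/2-40*u)
m0,m1,r1,r0=g(16,160),g(313,112),g(338,306),g(63,348)
m=(m0+m1)/2;r=(r0+r1)/2;u=(r-m)/np.linalg.norm(r-m)
print('large',m,r,np.linalg.norm(m0-m1),np.degrees(np.arctan2(u[1],u[0])),m+24*u,r-47*u)
E
```

```text
[0.56820803 0.02081365 0.15089977]
rim [557.05584781  16.68585389] [535.72047662  21.68102108] [581.08694036  11.06233608] [551.9833627   -1.89767212] [560.56708746  36.10365827]
collar L/R [544.89994158 -21.13182972] [562.65464334  57.48770105]
L [510.74251678  20.72017772] 46.488712605574975 175.02156910382877
M [528.19256617  40.70231644] 37.548362148463355 140.23694872683433
med [628.06948339  95.0609278 ] [615.45811548 178.37379365] [678.62754334 186.70590363] w 84.26197372954104 depth 63.71656513768502 yaw 7.51399446972174 8.607719377653087
mouth [621.76379943 136.71736072] orig [645.55771025 139.85580108] by rear [645.27670926 139.81873677]
large [604.93788579  14.32031115] [677.00099274  11.00156972] 97.32043998508155 -2.636794694930237 [628.91247536  13.216203  ] [630.05075483  13.16378151]
```

```bash
python3 -m handwheel '[[0,10,-6,0],[0,0,0,8],[0,0,0,8],[0,0,0,8],[0,0,0,8],[0,0,0,8],[0,0,0,8],[0,0,0,8]]'
python3 -m handwheel '[[0,0,0,8],[0,0,0,8],[0,0,0,8],[0,0,0,0],[0,0,0,0]]'
python3 snap.py w16 wrist
```

```text
t: 20.85
tcp_pos: [0.5572, 0.0144, 0.1503]
eef_rot: [[0.0, -0.356, 0.934], [-0.0, 0.934, 0.356], [-1.0, -0.0, 0.0]]
ft_force: [-0.2, -1.1, -0.6]
grip_width: 0.0856
t: 21.35
tcp_pos: [0.5571, 0.0145, 0.1502]
eef_rot: [[0.0, 0.045, 0.999], [-0.0, 0.999, -0.045], [-1.0, -0.0, 0.0]]
ft_force: [0.5, 0.1, -0.3]
grip_width: 0.0852
21.35 [0.5571 0.0145 0.1502] [ 0.2  0.1  0.1 -0.  -0.  -0.1] [-12.   -1.5 -10.5  81.   -0.   80.6] [ 0.5  0.1 -0.3]
```

View pics/w16.png

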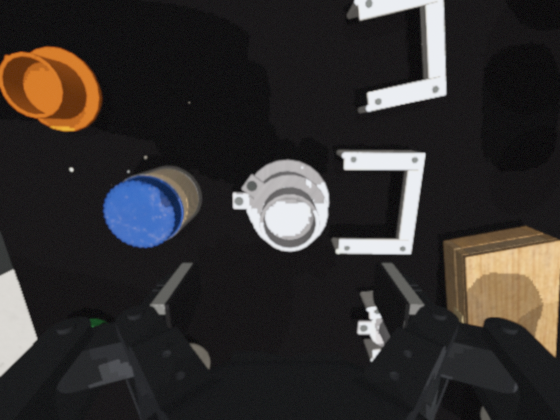

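```bash
python3 - <<'E'
from h import *
a=cv2.imread('pics/w16.png')
cv2.imwrite('pics/c23.png',cv2.resize(a[150:260,230:340],None,fx=5,fy=5,interpolation=cv2.INTER_CUBIC))
E
```

```text
(no output)
```

View pics/c23.png

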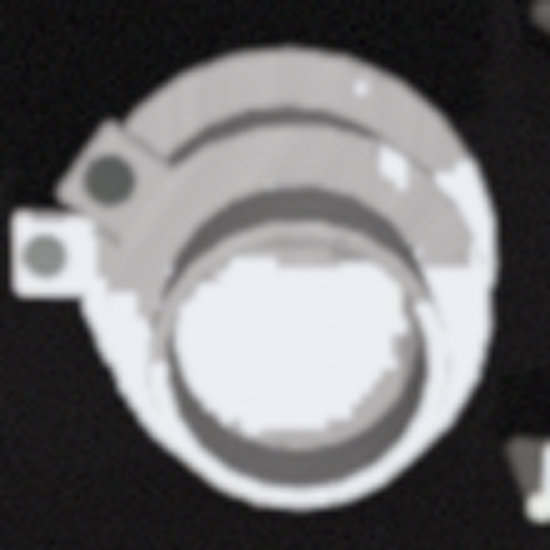

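```bash
python3 - <<'E'
from h import *
d=np.load('w16.npy',allow_pickle=True).item(); p=d['p']
f=lambda x,y,z:(onz(p,(230+(x+.5)/5-.5,150+(y+.5)/5-.5),z)*1e3)[:2]
print(f(300,365,.082),f(300,222,.082),f(300,510,.082),f(172,360,.082),f(428,360,.082))
c=f(300,365,.082)
for n,x,y,z in[('L',44,256,.022),('M',109,179,.054)]:
    q=f(x,y,z); v=q-c; print(n,q,np.hypot(*v),np.degrees(np.arctan2(v[1],v[0])))
E
```

```text
[558.63188204  16.55864678] [559.57013349  38.72603818] [557.62189079  -7.28218914] [539.29817991  18.22088886] [578.02572106  16.49305554]
L [510.44881718  20.59943042] 48.35220440703218 175.20621268498195
M [528.26180502  41.02506079] 38.99932041273714 141.144761059691
```

```bash
python3 -m handwheel '[[28,2,1,0],[28,0,0,0],[28,0,0,0],[0,0,0,0]]'
python3 -m handwheel '[[0,0,0,0],[0,0,0,0],[0,0,0,0],[0,0,0,0]]' -1 80
```

```text
t: 21.8
tcp_pos: [0.5553, 0.0171, 0.0623]
eef_rot: [[-0.006, 0.046, 0.999], [0.001, 0.999, -0.046], [-1.0, 0.001, -0.006]]
ft_force: [-0.5, 0.2, -0.5]
grip_width: 0.0855
t: 22.2
tcp_pos: [0.5595, 0.0163, 0.0687]
eef_rot: [[0.003, 0.048, 0.999], [-0.001, 0.999, -0.048], [-1.0, -0.001, 0.003]]
ft_force: [-1.1, 0.1, 7.6]
grip_width: 0.0437
```

```bash
python3 -m handwheel '[[-4.2,0,0,0],[0,0,0,0],[0,0,0,0]]'
python3 -m handwheel '[[0,0,6,0],[0,0,6,0],[0,0,6,0],[0,0,0,0]]'
```

```text
t: 22.5
tcp_pos: [0.5582, 0.0165, 0.0706]
eef_rot: [[0.0, 0.049, 0.999], [-0.0, 0.999, -0.049], [-1.0, -0.0, 0.0]]
ft_force: [-0.6, -0.3, -3.2]
grip_width: 0.0432
t: 22.9
tcp_pos: [0.5768, 0.0156, 0.0702]
eef_rot: [[0.0, 0.049, 0.999], [-0.0, 0.999, -0.049], [-1.0, -0.0, 0.0]]
ft_force: [-0.4, -0.7, -1.6]
grip_width: 0.0434
```

```bash
python3 -m handwheel '[[0,0,6,0],[0,0,6,0],[0,0,6,0],[0,0,0,0]]'
python3 -m handwheel '[[0,0,6,0],[0,0,6,0],[0,0,6,0],[0,0,0,0]]'
```

```text
t: 23.3
tcp_pos: [0.5948, 0.0147, 0.0704]
eef_rot: [[0.0, 0.049, 0.999], [-0.0, 0.999, -0.049], [-1.0, -0.0, 0.0]]
ft_force: [0.1, 0.2, -2.1]
grip_width: 0.0436
t: 23.7
tcp_pos: [0.6128, 0.0138, 0.0704]
eef_rot: [[0.0, 0.049, 0.999], [-0.0, 0.999, -0.049], [-1.0, -0.0, 0.0]]
ft_force: [-1.1, -0.7, -2.5]
grip_width: 0.0432
```

Sliding in freely; go on to the stop.

```bash
python3 -m handwheel '[[0,0,5,0],[0,0,5,0],[0,0,4,0],[0,0,0,0],[0,0,0,0]]'
python3 -m handwheel '[[0,0,2,0],[0,0,2,0],[0,0,0,0]]'
```

```text
t: 24.2
tcp_pos: [0.626, 0.0133, 0.0703]
eef_rot: [[-0.0, 0.049, 0.999], [-0.0, 0.999, -0.049], [-1.0, -0.0, -0.0]]
ft_force: [-0.7, -0.4, -2.1]
grip_width: 0.0433
t: 24.5
tcp_pos: [0.6302, 0.013, 0.0704]
eef_rot: [[0.0, 0.049, 0.999], [-0.0, 0.999, -0.049], [-1.0, -0.0, 0.0]]
ft_force: [0.3, 0.2, -1.6]
grip_width: 0.0434
```

```bash
python3 snap.py w17 wrist;  python3 snap.py s17 scene; python3 - <<'E'
from h import *
b=cv2.imread('pics/s17.png')
cv2.imwrite('pics/c24.png',cv2.resize(b[140:240,180:300],None,fx=6,fy=6,interpolation=cv2.INTER_CUBIC))
E
```

```text
24.5 [0.6302 0.013  0.0704] [-0.  -0.2 -0.3  0.1 -0.1  0. ] [-10.7  13.   -3.4  73.5  -0.   82.1] [ 0.3  0.2 -1.6]
24.55 [0.6301 0.013  0.0704] [-0.  -0.1 -0.2  0.   0.  -0.1] [-10.7  13.   -3.4  73.5  -0.   82.1] [ 0.3 -0.3 -2.5]
```

View pics/w17.png

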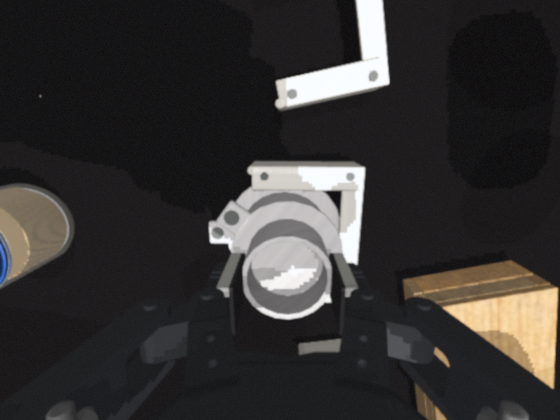

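View pics/c24.png

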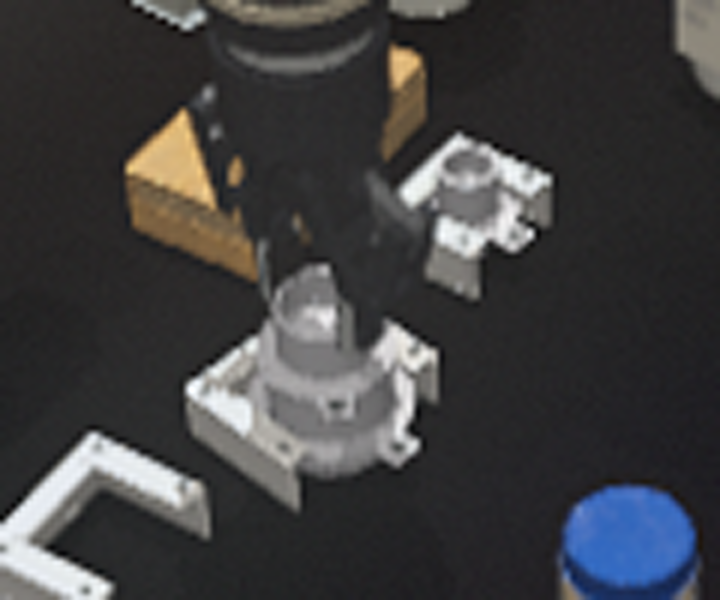

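```bash
python3 -m handwheel '[[0,0,1.5,0],[0,0,0,0],[0,0,0,0]]' -1 110
python3 -m handwheel '[[-2,0,0,0],[-2,0,0,0],[-2,0,0,0],[-2,0,0,0],[0,0,0,0]]'
```

```text
t: 24.9
tcp_pos: [0.6315, 0.013, 0.0704]
eef_rot: [[-0.0, 0.049, 0.999], [-0.0, 0.999, -0.049], [-1.0, -0.0, -0.0]]
ft_force: [-0.5, -0.4, -2.2]
grip_width: 0.0426
t: 25.4
tcp_pos: [0.631, 0.0132, 0.0781]
eef_rot: [[-0.001, 0.049, 0.999], [0.0, 0.999, -0.049], [-1.0, 0.0, -0.001]]
ft_force: [-2.0, 1.5, -7.2]
grip_width: 0.0425
```

```bash
python3 -m handwheel '[[-3,0,0,0],[-3,0,0,0],[-3,0,0,0],[-3,0,0,0],[0,0,0,0]]'
python3 -m handwheel '[[-5,0,0,0],[-10,0,0,0],[-10,0,0,0],[-5,0,0,0],[0,0,0,0]]'
python3 snap.py s18 scene; python3 - <<'E'
from h import *
b=cv2.imread('pics/s18.png')
cv2.imwrite('pics/c25.png',cv2.resize(b[120:240,180:300],None,fx=5,fy=5,interpolation=cv2.INTER_CUBIC))
E
```

```text
t: 25.9
tcp_pos: [0.6331, 0.0125, 0.0925]
eef_rot: [[0.004, 0.049, 0.999], [-0.001, 0.999, -0.049], [-1.0, -0.001, 0.004]]
ft_force: [0.2, -0.5, -0.7]
grip_width: 0.0425
t: 26.4
tcp_pos: [0.6323, 0.0128, 0.1219]
eef_rot: [[0.002, 0.049, 0.999], [-0.001, 0.999, -0.049], [-1.0, -0.0, 0.002]]
ft_force: [-0.6, -0.3, -0.2]
grip_width: 0.0423
26.4 [0.6323 0.0128 0.1219] [-0.   0.7 -1.2 -0.7 -0.   0.1] [-10.7  11.8   0.7  78.7  -0.   82.1] [-0.6 -0.3 -0.2]
```

View pics/c25.png

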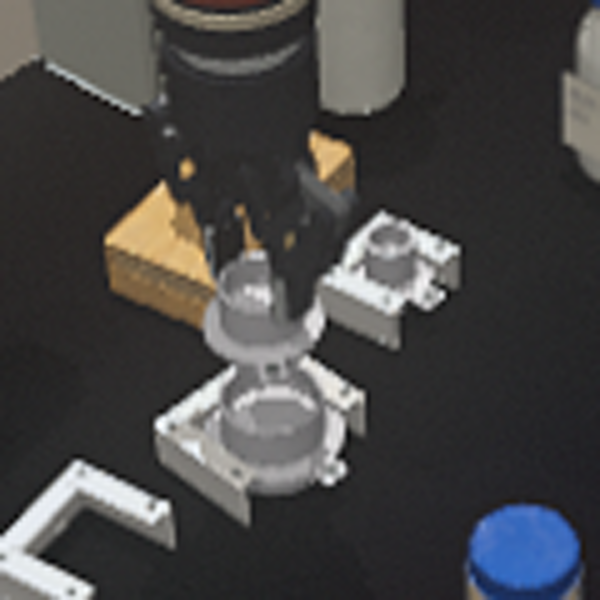

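```bash
python3 -m handwheel '[[0,10,-8,0],[0,20,-12,0],[0,28,-14,0],[0,28,-14,0],[0,28,-14,0],[8,0,0,-7.8],[10,0,0,-7.8],[10,0,0,-7.8]]'
python3 -m handwheel '[[10,0,0,-7.8],[10,0,0,-7.8],[10,0,0,-7.8],[0,0,0,0],[0,0,0,0]]'
python3 snap.py w19 wrist
```

```text
t: 27.25
tcp_pos: [0.5741, 0.1309, 0.0916]
eef_rot: [[-0.001, -0.358, 0.934], [0.0, 0.934, 0.358], [-1.0, 0.0, -0.001]]
ft_force: [-0.1, 0.4, -0.4]
grip_width: 0.0428
t: 27.75
tcp_pos: [0.5744, 0.1303, 0.0622]
eef_rot: [[-0.001, -0.692, 0.722], [-0.0, 0.722, 0.692], [-1.0, 0.001, -0.001]]
ft_force: [0.0, 0.7, -1.3]
grip_width: 0.0426
27.75 [0.5744 0.1303 0.0622] [-0.2 -0.3  1.   0.   0.   0. ] [  0.1   6.4 -11.7  72.   -0.   46.3] [ 0.   0.7 -1.3]
```

View pics/w19.png

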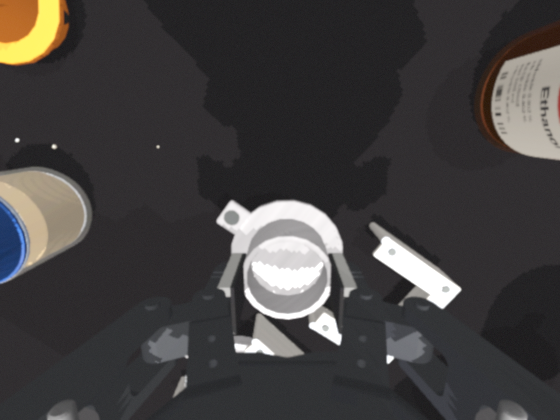

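```bash
python3 - <<'E'
from h import *
d=np.load('w15.npy',allow_pickle=True).item(); p=d['p']
g=lambda x,y,z=.03:(onz(p,(235+(x+.5)/3-.5,200+(y+.5)/3-.5),z)*1e3)[:2].round(1)
print('w15 screws',g(449,168),g(667,94),g(697,219))
d=np.load('w19.npy',allow_pickle=True).item(); p=d['p']
h=lambda u,v,z:(onz(p,(u,v),z)*1e3)[:2].round(1)
print('w19 screws',h(324.5,327,.03),h(392,252,.03),h(446,289,.03))
print('tab',h(232,216,.0475),'collar top/L/R',h(288,201,.0475),h(231,255,.0475),h(344,255,.0475))
print('rim',h(287.5,280,.0755))
E
```

```text
w15 screws [636.3 102.7] [625.8 172.9] [672.2 179.7]
w19 screws [635.8 103.2] [626.3 173. ] [672.5 180.3]
tab [534.8 126.2] collar top/L/R [551.4 154.2] [549.9 107.7] [597.4 153.4]
rim [574.1 130.1]
```

```bash
python3 -m handwheel '[[12,-0.5,-0.5,0],[10,0,0,0],[2,0,0,0],[0,0,0,0],[0,0,0,0]]'
python3 -m handwheel '[[1.5,0,0,0],[0,0,0,0],[0,0,0,0]]'
```

```text
t: 28.3
tcp_pos: [0.5749, 0.1292, 0.0381]
eef_rot: [[-0.0, -0.694, 0.72], [-0.0, 0.72, 0.694], [-1.0, 0.0, -0.0]]
ft_force: [0.3, 0.3, -0.3]
grip_width: 0.0426
t: 28.6
tcp_pos: [0.5753, 0.1292, 0.037]
eef_rot: [[0.0, -0.695, 0.719], [-0.0, 0.719, 0.695], [-1.0, -0.0, 0.0]]
ft_force: [0.0, -0.6, -0.0]
grip_width: 0.0425
```

```bash
python3 -m handwheel '[[-1.2,0,0,0],[0,-3.5,4.9,0],[0,-3.5,4.9,0],[0,-3.5,4.9,0],[0,-3.5,4.9,0],[0,-3.5,4.9,0],[0,0,0,0],[0,0,0,0]]'
python3 -m handwheel '[[0,-2.9,4.1,0],[0,-2.9,4.1,0],[0,-2.9,4.1,0],[0,-2.9,4.1,0],[0,0,0,0],[0,0,0,0]]'
python3 snap.py w20 wrist
```

```text
t: 29.4
tcp_pos: [0.6049, 0.1336, 0.0379]
eef_rot: [[-0.0, -0.695, 0.719], [-0.0, 0.719, 0.695], [-1.0, 0.0, -0.0]]
ft_force: [0.0, -0.1, -1.9]
grip_width: 0.0425
t: 30.0
tcp_pos: [0.6248, 0.1366, 0.038]
eef_rot: [[-0.0, -0.695, 0.719], [-0.0, 0.719, 0.695], [-1.0, 0.0, -0.0]]
ft_force: [0.6, 0.2, -0.3]
grip_width: 0.0422
30.0 [0.6248 0.1366 0.038 ] [ 0.1 -0.4 -0.6 -0.  -0.1 -0. ] [ 0.6 15.9 -3.6 70.5 -0.  46.6] [ 0.6  0.2 -0.3]
```

View pics/w20.png

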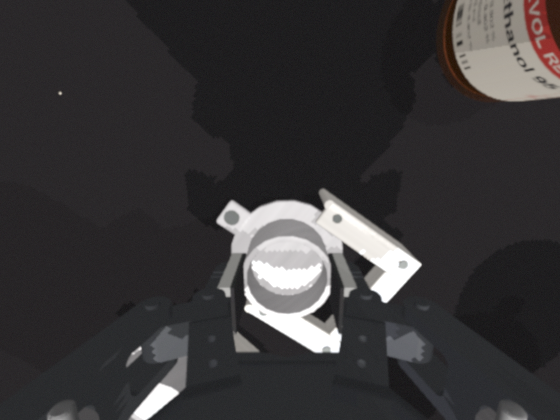

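```bash
python3 -m handwheel '[[0,-2.9,4.1,0],[0,-2.9,4.1,0],[0,-2.9,4.1,0],[0,-2.3,3.3,0],[0,0,0,0],[0,0,0,0]]'
python3 -m handwheel '[[0,-0.9,1.2,0],[0,-0.9,1.2,0],[0,0,0,0],[0,0,0,0]]'
```

```text
t: 30.65
tcp_pos: [0.6436, 0.1396, 0.0379]
eef_rot: [[-0.0, -0.695, 0.719], [-0.0, 0.719, 0.695], [-1.0, 0.0, -0.0]]
ft_force: [-0.2, 0.4, -2.0]
grip_width: 0.0423
t: 31.05
tcp_pos: [0.6466, 0.1399, 0.0381]
eef_rot: [[-0.0, -0.695, 0.719], [-0.0, 0.719, 0.695], [-1.0, -0.0, -0.0]]
ft_force: [0.4, 0.4, -0.6]
grip_width: 0.0426
```

```bash
python3 -m handwheel '[[1,0,0,0],[0,0,0,0]]'
python3 -m handwheel '[[0,0,0,0],[0,0,0,0],[0,0,0,0],[-10,0,0,0],[-20,0,0,0],[-30,0,0,0]]' 0.6
python3 -m handwheel '[[-20,20,-20,0],[-10,20,-20,0],[0,0,0,0],[0,0,0,0]]'
python3 snap.py w21 wrist; python3 snap.py s21 scene
```

```text
t: 31.25
tcp_pos: [0.6466, 0.1399, 0.0371]
eef_rot: [[0.0, -0.695, 0.719], [-0.0, 0.719, 0.695], [-1.0, -0.0, 0.0]]
ft_force: [0.7, 0.2, -1.2]
grip_width: 0.0425
t: 31.85
tcp_pos: [0.6455, 0.1399, 0.0967]
eef_rot: [[-0.003, -0.695, 0.719], [-0.0, 0.719, 0.695], [-1.0, 0.002, -0.002]]
ft_force: [-0.0, -0.6, -0.5]
grip_width: 0.0686
t: 32.25
tcp_pos: [0.5904, 0.141, 0.1283]
eef_rot: [[0.002, -0.695, 0.719], [-0.0, 0.719, 0.695], [-1.0, -0.001, 0.001]]
ft_force: [1.2, -0.9, -0.6]
grip_width: 0.0684
32.25 [0.5904 0.141  0.1283] [-0.2  2.2  0.9 -0.5  0.   0. ] [ 1.1  7.3 -3.6 78.9 -0.  47.1] [ 1.2 -0.9 -0.6]
32.3 [0.5905 0.1409 0.1277] [-0.2  1.5  0.4 -0.1  0.   0.1] [ 1.1  7.4 -3.6 78.9 -0.  47.1] [-1.  -0.2 -0.2]
```

View pics/w21.png

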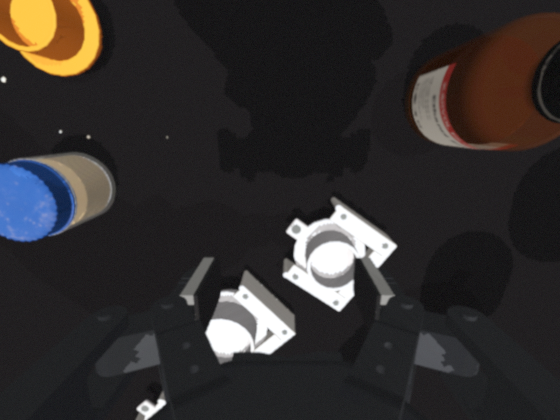

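```bash
python3 - <<'E'
from h import *
a=cv2.imread('pics/w21.png')
cv2.imwrite('pics/c26.png',cv2.resize(a[190:320,275:405],None,fx=5,fy=4.6,interpolation=cv2.INTER_CUBIC))
b=cv2.imread('pics/s21.png')
cv2.imwrite('pics/c27.png',cv2.resize(b[140:250,170:310],None,fx=5.5,fy=5.5,interpolation=cv2.INTER_CUBIC))
E
```

```text
(no output)
```

View pics/c26.png

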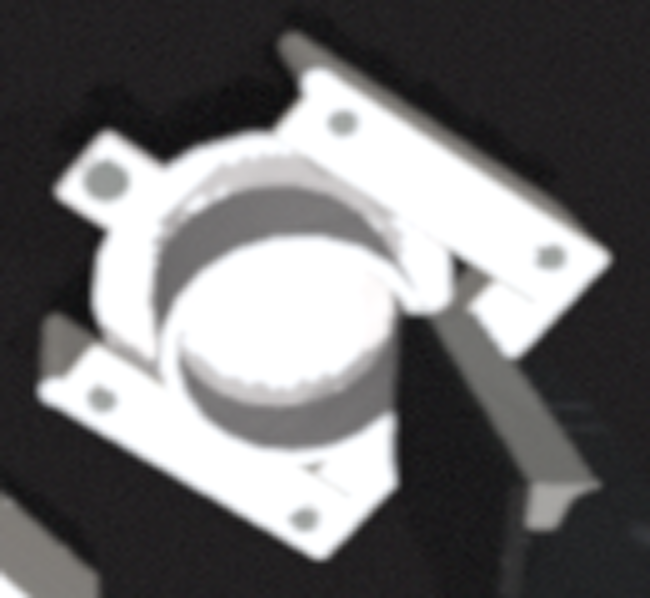

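View pics/c27.png

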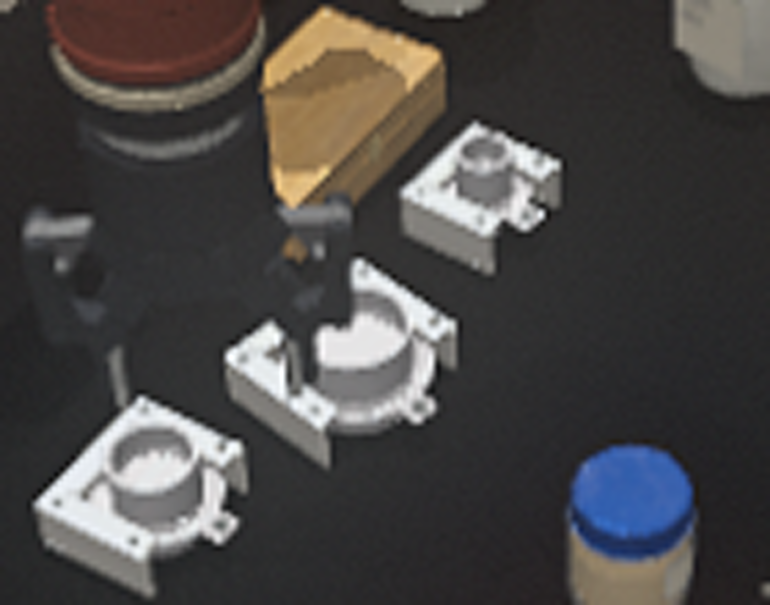

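```bash
python3 - <<'E'
from h import *
d=np.load('w21.npy',allow_pickle=True).item(); p=d['p']
f=lambda x,y,z:(onz(p,(275+(x+.5)/5-.5,190+(y+.5)/4.6-.5),z)*1e3)[:2].round(1)
print('tabhole',f(106,181,.022),'screws',f(343,122,.03),f(551,257,.03),f(102,398,.03),f(304,517,.03))
E
```

```text
tabhole [606.8 134.6] screws [625.8 173.2] [672.1 180.2] [636.2 103.3] [682.5 110.4]
```

```bash
python3 -m handwheel '[[-10,-13,-29,0],[-10,-13,-29,0],[-10,-13,-29,0],[-10,-13,-29,0],[0,-13,-29,0],[0,0,0,0],[0,0,0,0]]'
python3 snap.py w22 wrist
```

```text
t: 33.05
tcp_pos: [0.5312, -0.0072, 0.1669]
eef_rot: [[-0.0, -0.694, 0.72], [0.0, 0.72, 0.694], [-1.0, 0.0, -0.0]]
ft_force: [0.4, 0.0, -0.5]
grip_width: 0.0682
33.05 [ 0.5312 -0.0072  0.1669] [ 1.7  0.4  0.3 -0.   0.2  0.3] [-14.9  -6.2 -13.3  83.    0.   31.2] [ 0.4  0.  -0.5]
```

View pics/w22.png

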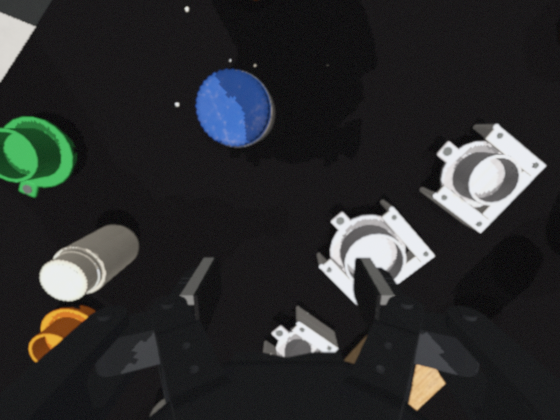

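```bash
python3 - <<'E'
from h import *
a=cv2.imread('pics/w22.png')
l=cv2.resize(a[190:310,305:445],None,fx=4,fy=4,interpolation=cv2.INTER_CUBIC)
r=cv2.resize(a[300:365,255:345],None,fx=2.66,fy=2.66*480/460*1.0,interpolation=cv2.INTER_CUBIC)
cv2.imwrite('pics/c28.png',l)
cv2.imwrite('pics/c29.png',cv2.resize(a[300:365,255:345],None,fx=7,fy=7,interpolation=cv2.INTER_CUBIC))
E
```

```text
(no output)
```

View pics/c28.png

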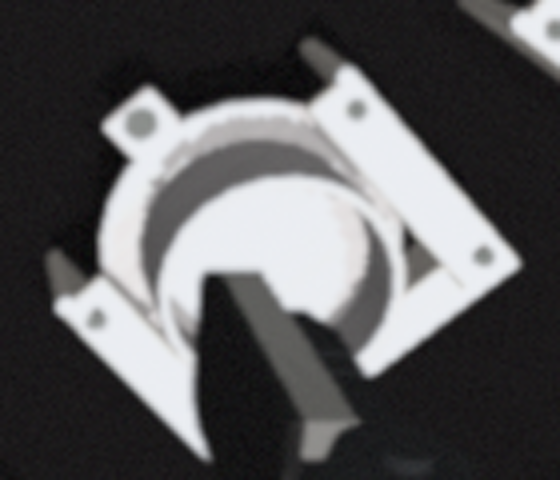

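View pics/c29.png

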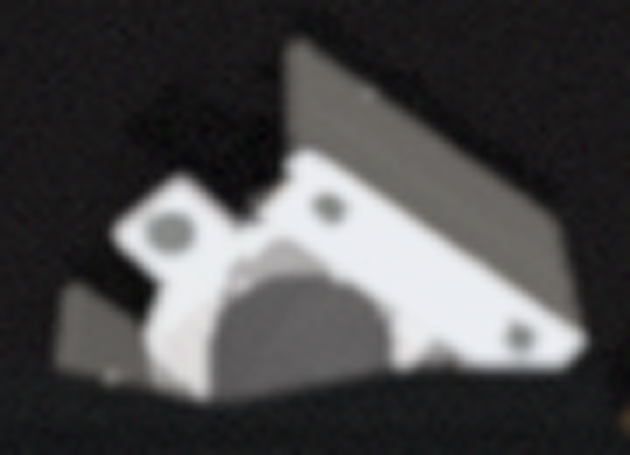

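```bash
python3 - <<'E'
from h import *
d=np.load('w22.npy',allow_pickle=True).item(); p=d['p']
f=lambda x,y,z,c,s:(onz(p,(c[0]+(x+.5)/s-.5,c[1]+(y+.5)/s-.5),z)*1e3)[:2].round(1)
c=(305,190);print('L hole',f(141,123,.022,c,4),'screws',f(357,110,.03,c,4),f(484,256,.03,c,4),f(96,319,.03,c,4))
c=(255,300);print('S hole',f(170,232,.022,c,7),'screws',f(329,207,.03,c,7),f(519,337,.03,c,7))
E
```

```text
L hole [583.9  15.6] screws [617.2  56. ] [670.9  52.9] [612.1 -29. ]
S hole [ 632.8 -127.4] screws [ 643.7 -101.5] [683.5 -97.6]
```

```bash
python3 -m handwheel '[[-40,0,0,0],[-40,0,0,0],[0,0,0,0]]'; python3 snap.py s23 scene; python3 snap.py t23 top; python3 - <<'E'
from h import *
b=cv2.imread('pics/s23.png')
cv2.imwrite('pics/c30.png',cv2.resize(b[100:300,150:370],None,fx=3,fy=3,interpolation=cv2.INTER_CUBIC))
d=np.load('t23.npy',allow_pickle=True).item()
for n in('top0','t23'):
    h=cv2.cvtColor(cv2.imread(f'pics/{n}.png'),cv2.COLOR_BGR2HSV); m=cv2.inRange(h,(105,120,80),(125,255,255)); 
    ys,xs=np.where(m[210:245,255:290]); print(n,'jar',xs.mean()+255,ys.mean()+210,len(xs))
    ys,xs=np.where(m[130:170,380:430]); print(n,'round',xs.mean()+380,ys.mean()+130,len(xs))
E
```

```text
t: 33.4
tcp_pos: [0.5333, -0.0061, 0.2525]
eef_rot: [[0.007, -0.696, 0.718], [-0.002, 0.718, 0.696], [-1.0, -0.006, 0.004]]
ft_force: [0.2, -0.1, 0.5]
grip_width: 0.0686
33.4 [ 0.5333 -0.0061  0.2525] [ 0.   1.1 -5.  -3.7 -0.   0. ] [-14.7  -5.9  -4.1  91.4   0.   31.2] [ 0.2 -0.1  0.5]
33.45 [ 0.5327 -0.006   0.2497] [-0.1  1.  -4.2 -1.6 -0.  -0.1] [-14.7  -5.9  -4.3  91.3   0.   31.2] [ 0.1  0.5 -1. ]
top0 jar 269.6814404432133 225.07479224376732 361
top0 round 409.3250773993808 147.86996904024767 323
t23 jar nan nan 0
t23 round 410.2361963190184 147.94478527607362 326<stdin>:7: RuntimeWarning: Mean of empty slice.
  ret = ret.dtype.type(ret / rcount)
```

View pics/c30.png

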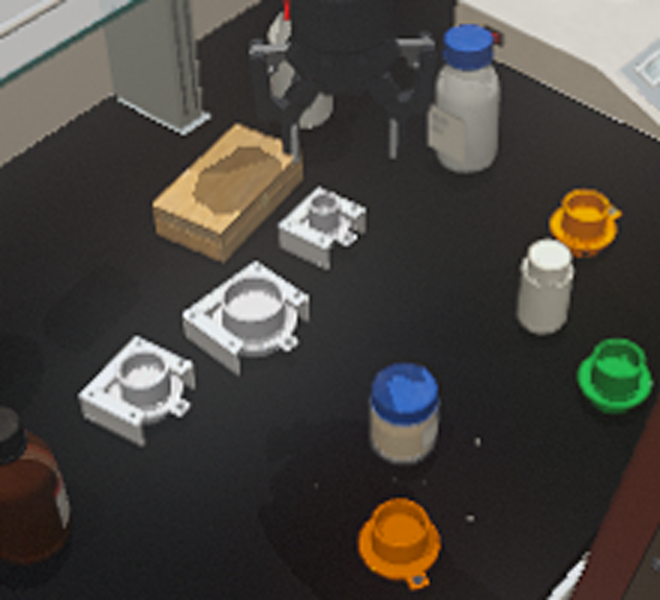

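View pics/t23.png

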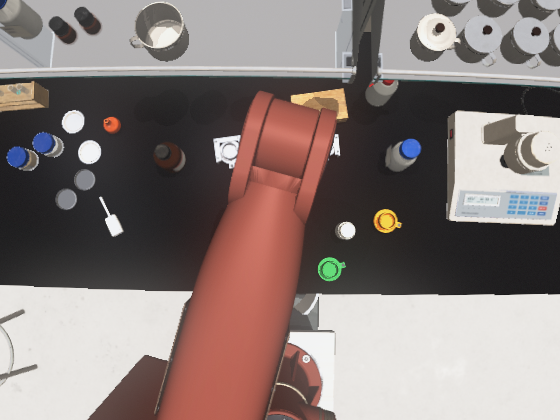

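```bash
python3 -c "
from plant import bot
print(bot.job_done())"
```

```text
the job is handed in; nothing more can be done
None
```

I handed the job in at 33.5 s of the 61 s limit. All three cups are apart, each upright in its own bay with its collar under the plate and its tab pointing out of the mouth.

**Sequence**
- **First try:** I gripped the small cup and tried to slide the whole nest into the large bay. The nest tilted and jammed at the mouth, with about 36 N pushing up on the wrist. As I backed off, the small cup came loose from the medium on the open bench, not under a plate.
- **Small cup:** My first slide ran at the wrong angle and pressed sideways with about 21 N. A later push at the wall tilted the cup, with about 22 N. Pushing it gently by its tab then brought it up against the stop.
- **Large and medium:** I slid the large and medium in together until the large was home, then lifted the medium straight out while the plate held the large. The medium went into its own bay without trouble.

**Last checks**

| Cup | Measured position along the bay | Bay origin |
|---|---|---|
| Large | about 630 mm | 629.5 mm |
| Medium | about 645 mm | 645.4 mm |
| Small | about 664 mm, touching the stop | 660–663 mm |

- **Cups:** the last scene picture shows all three upright, with the gripper well clear of everything.
- **Jar:** it stands at the same pixels as at the start in the scene view. The arm hid it in the last top view, so that check gave no reading.
- **Round bottle:** its cap read 0.9 pixel (about 2 mm) off its starting position in the top view. I put that down to shading, because nothing went near it.
- **White pot and brown bottle:** I checked these only by eye, and both look unmoved.

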